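Sort left- and right-hand glass-shelf brackets

ROBOT

A 6-joint arm with a two-finger parallel gripper is mounted at the origin on the work surface. World frame = base frame: x ahead of the robot, y to its left, z up, the work surface at z = 0. Lengths are in m, angles in rad, forces in N, time in s.
With the tool pointing down it reaches from about 0.35 to 0.975 m from the base axis. Payload 4.9 kg.
Tool frame: the origin (TCP) lies at the very end of the fingers, on their centre line; the grasp point (between the pads) lies behind it (manip.pinch_z is the y of the grasp point in the tool frame, in m); y points along the fingers, x is the direction in which the jaws open and shut, and the axes are right-handed (so a half turn about y gives the same grasp; the last joint's range is limited). The gripper opens to 85 mm and grips with 20 to 120 N. Pads are 22 mm wide; open, the fingers measure 114 mm over their backs; the gripper's body (76 mm by 85 mm) begins 54 mm behind the grasp point. The pads swing forward as they close: fully open they stand 13 mm farther back than shut.
Start: joints at [-1.326, 0.053, 1.613, -0, 1.476, -0.119], TCP at [0.222, -0.584, 0.231] pointing down, gripper open.
Joint ranges: [-3.01, 3.01], [-1.01, 2.22], [0.06, 2.58], [-1.02, 4.17], [0.09, 2.62], [-3.14, 3.14]. Speed limits (rad/s): [2.57, 2.57, 3.14, 3.14, 3.14, 3.14].

INTERFACE

Orientations are given as a unit quaternion [w, x, y, z].
In Python, from plant import manip gives the robot as it stands.
- The arm moves only by the tool drive_tool, never from a script. Its argument "motion" is a list of rows, each a list of 3 entries, a list of its own where there are three numbers: the shift along the tool's x, y, z in units of 25 mm (1.0 is 25 mm), then the turn, a rotation vector about the tool's x, y, z in units of 5 degrees (1.0 is 5 degrees), then the closure, from -1 (fully open) to 1 (shut). A call has 1 to 12 rows; each row shifts and turns the commanded pose from where the row before left it, along the tool's axes as they then stand; what a row does not reach is not made up. A row lasts 1/10 s, in which the tool goes at most 50 mm and 8.59 degrees, less where a joint would pass 70% of its speed; a pose out of reach is approached as far as the arm can. A call is refused whole if a number of a shift passes 1 or a number of a turn 1, either way. A call with a gripper value outside its range is refused whole. The fingers move at their own pace and stop on an object; the grip force is fixed at half the most. Time passes only in rows, so rows that do not move let the fingers close. It gives the time, the measured TCP pose, the force and the opening at its end, in the units of the state.
- manip.state(): the state, without advancing time (a new reading comes with each control period).
- manip.grab_frame(name): name is "scene" or "top" or "wrist"; returns a dict with "img" (400x640x3 uint8, blue, green, red), "range_z" (400x640 float32, m along the optical axis (not along the pixel's ray), 0 where there is no reading), "camera_matrix" (3x3 intrinsics, pixels), "world_from_camera" (4x4, takes a point from camera to world coordinates); the wrist camera has in their place "T_tool_cam" (4x4, takes a point from camera to tool coordinates, whose origin is the TCP and whose axes are the tool frame's). Camera axes: x right, y down, z forward; pixel columns grow to the right and rows downward; lengths in m; the calibration is good to about 2 mm. A picture is of the moment at which its call begins: read the wrist's pose just before it.
- manip.job_done(): hands the job in, once; it reports no verdict.
The state is a dict: "time": time; "joint_pos": joint angles; "joint_vel": joint speeds; "joint_efforts": joint torques, N m; "tool_pos": TCP position; "tool_rot": TCP orientation; "contact_force": force on the tool from outside, world axes, zero at the start; "ft_torque": the same for the moment, N m; "gripper_width": opening from 0.0 (shut) to 1.0 (fully open).
Only numpy, scipy, OpenCV 4.12 (cv2) and the standard library are available. Lean on these libraries where they do the work, as an engineer would, in place of code of your own. Each camera call takes 0.05 s, during which the arm holds its last target. There are 200 camera calls.

TASK

Finish sorting the brass glass-shelf brackets into the two larger clear trays that stand side by side (not the stacked pair): put the loose left-hand bracket in the tray with the left-hand one that is already there, and the two right-hand ones in the empty tray. Stand each one on its base, the way it will be mounted, with its back flat up against the tray's near long wall (the one towards the robot). Leave the bracket already in place standing like that too, do not shove the trays about, and leave everything else on the ledge alone.

Things in the scene. Friction and masses are not known exactly. Their poses are not given: they have to be found in the camera images.
- left_1: Brass glass-shelf end bracket, 8 mm plates square to each other: base 50 mm (x) by 54 mm (y), back upright along the +x edge, cheek upright at one end. LEFT-HAND: seen from its open front (-x) the cheek is on the left (+y). It already stands in tray_a, in that tray's -y half, back to the near wall, so tray_a is for left-hand ones. Origin: centre of the base's underside; +x to the back, y along the shelf, z up from the base.
- left_2: Loose bracket like left_1, 90 to 180 g. LEFT-HAND: seen from its open front (-x) the cheek is on the left (+y). It starts lying on its back: back plate flat on the ledge, base upright, origin 25 mm up, its +x axis straight down, z level and roughly (within 0.6 rad) away from the robot; turning it 90 deg about its y stands it on its base. Lying so, it looks like the other hand.
- right_1: Loose bracket, 90 to 180 g. RIGHT-HAND, mirror image of left_1: seen from its open front (-x) the cheek is on the right (-y). It starts lying on its back: back plate flat on the ledge, base upright, origin 25 mm up, its +x axis straight down, z level and roughly (within 0.6 rad) away from the robot; turning it 90 deg about its y stands it on its base. Lying so, it looks like the other hand.
- right_2: Loose bracket, 90 to 180 g. RIGHT-HAND, mirror image of left_1: seen from its open front (-x) the cheek is on the right (-y). It starts standing on its base on the ledge. Origin: centre of the base's underside; +x to the back, y along the shelf, z up from the base.
- left_1_back (a point): Middle of the lower outer edge of left_1's back plate, 25 mm along +x from its origin. The back is 8 mm thick, 54 mm long, 40 mm high and has two dark screw holes; the base has one small clear buffer instead. All four brackets have these sizes.
- left_2_back (a point): The same point of left_2.
- right_1_back (a point): The same point of right_1.
- right_2_back (a point): The same point of right_2.
- left_2_cheek (a point): Centre of left_2's cheek plate (8 mm thick, 50 mm along x, z from 0 to 40 mm), at x = 0, y = +23 mm, z = 20 mm in its frame; faces at y = +19 mm (inner) and +27 mm (outer).
- right_1_cheek (a point): Centre of right_1's cheek plate (8 mm thick, 50 mm along x, z from 0 to 40 mm), at x = 0, y = -23 mm, z = 20 mm in its frame; faces at y = -19 mm (inner) and -27 mm (outer).
- right_2_cheek (a point): Centre of right_2's cheek plate (8 mm thick, 50 mm along x, z from 0 to 40 mm), at x = 0, y = -23 mm, z = 20 mm in its frame; faces at y = -19 mm (inner) and -27 mm (outer).
- tray_a: Clear tray, open top, 113 mm (x) by 188 mm (y) by 30 mm high, walls and floor 4 mm, loose, about 450 g: slides if pushed over a few N. Origin: centre of its underside; +x towards the robot (within 0.12 rad). Near long wall: inner face at x = +52.5 mm; side walls' inner faces at y = +-90 mm. Holds left_1; room for one more in its +y half. May be on either side.
- tray_b: Clear tray, open top, 113 mm (x) by 188 mm (y) by 30 mm high, walls and floor 4 mm, loose, about 450 g: slides if pushed over a few N. Origin: centre of its underside; +x towards the robot (within 0.12 rad). Near long wall: inner face at x = +52.5 mm; side walls' inner faces at y = +-90 mm. The empty one, for the right-hand brackets, room for two.
- jar: Green glass jar with twist lid, 64 mm across, 55 mm high, upright; origin under its centre. Bystander.
- soap: Bar of pale green soap, 78 x 50 x 24 mm, lying flat among the brackets; origin under its centre, long side along its x. Bystander.
- tweezers: Steel tweezers, 97 mm long, 8 mm high, lying among the brackets along its x axis; origin under its middle. Bystander.
- roller: Bright pink hard plastic hair roller, tube 40 mm across, 64 mm high, standing on end; origin under its centre. Bystander.
- tray_stack: Two smaller clear trays stacked, 124 x 103 x 60 mm in all; origin under the centre. Bystander.
Things that resemble listed ones, but are neither listed nor needed, are in the scene too. Leave any blue look-alike of the right_2 alone.

How it is judged:
By the outcome, as a careful person would: the job done as asked, in the order asked, and still so for the second after the job is handed in, with the robot touching nothing.
It also fails if it takes over 72 s, if anything falls off the work surface, if the arm or the gripper's body presses on something with over 40 N, if the wrist force passes 120 N, or if a joint passes its speed limit or range.

## Working session

There is one attempt and no reset: what is moved stays moved. The work goes in short steps, Python scripts to look and compute and a tool call to move; the robot and the scene stay as the last step left them, time stands still between calls to the robot, and variables do not carry over. Pictures are saved under pics/ and viewed, about 8 in all and at most 12, crops included, and the job is handed in when it is done.

Besides the shell and the picture viewer there is one more tool, called after "Emit:" by a JSON object that holds its "method" and its "body". drive_tool: Moves the arm, as the interface text tells. Its arguments: {"type":"object","properties":{"motion":{"type":"array","items":{"type":"array"}}},"required":["motion"]}

```bash
ls; mkdir -p pics
python3 - <<'E'
from plant import manip
import cv2,numpy as np
print(manip.state(), manip.pinch_z)
for n in("scene","top"):
    f=manip.grab_frame(n);cv2.imwrite(f"pics/{n}0.png",f["img"]);np.savez(f"{n}0.npz",**f);print(n,f["camera_matrix"],f["world_from_camera"])
f=manip.grab_frame("wrist");print(f["T_tool_cam"],f["camera_matrix"])
E
```

```text
pics
{'time': 0.0, 'joint_pos': array([-1.32602304e+00,  5.33730717e-02,  1.61428301e+00, -1.42725918e-05,
        1.47599064e+00, -1.19013997e-01]), 'joint_vel': array([ 0.00124258, -0.00125055,  0.00146969,  0.0001858 , -0.00044233,
       -0.00139608]), 'joint_efforts': array([-1.41166747e-03, -3.93681335e+01, -3.70180249e+01, -1.71254096e-04,
        7.00518911e-03,  1.10445157e-05]), 'tool_pos': array([ 0.22222318, -0.58349965,  0.23005953]), 'tool_rot': array([ 0.58267404, -0.58172111,  0.40185279, -0.4007566 ]), 'contact_force': array([ 0.61006049, -0.14906623, -0.60273065]), 'ft_torque': array([ 0.07296032, -0.04146453,  0.05903267]), 'gripper_width': 1.0011742110185649} -0.0187
scene [[364.03726641   0.         320.8090667 ]
 [  0.         364.03726641 202.73574572]
 [  0.           0.           1.        ]] [[-0.75527299  0.44797453 -0.47841565  0.97487767]
 [ 0.65511445  0.53792916 -0.53052548  0.48137664]
 [ 0.01969183 -0.71410857 -0.69975795  0.70583529]
 [ 0.          0.          0.          1.        ]]
top [[416.66676829   0.         319.36568887]
 [  0.         416.66676829 199.5709594 ]
 [  0.           0.           1.        ]] [[-0.06810073 -0.97580694  0.20775735  0.35421457]
 [-0.9976779   0.06682635 -0.01315465  0.01411692]
 [-0.00104726 -0.20817076 -0.97809194  1.01263095]
 [ 0.          0.          0.          1.        ]]
[[ 9.99999743e-01  1.53754484e-04 -7.00773503e-04 -1.13406730e-03]
 [ 7.16474492e-04 -2.64746553e-01  9.64317764e-01 -1.43826829e-01]
 [-3.72591893e-05 -9.64318018e-01 -2.64746595e-01  6.66198506e-02]
 [ 0.00000000e+00  0.00000000e+00  0.00000000e+00  1.00000000e+00]] [[345.13125381   0.         322.39775044]
 [  0.         345.13125381 200.10971327]
 [  0.           0.           1.        ]]
```

View pics/top0.png

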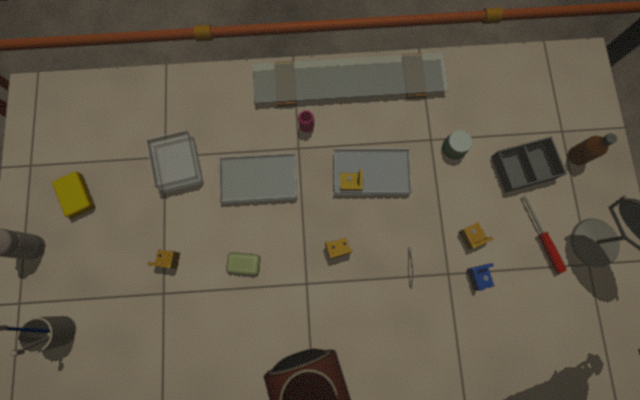

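View pics/scene0.png

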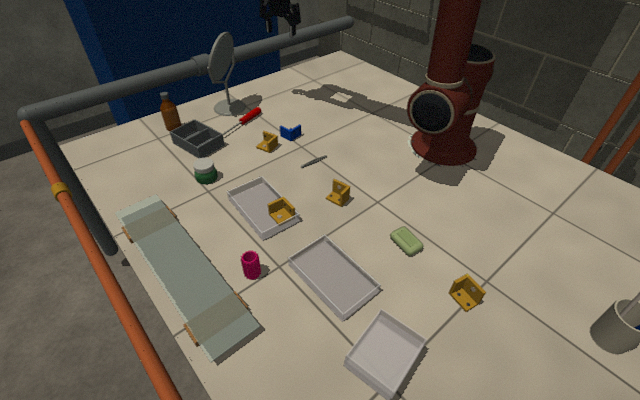

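```bash
cat > h.py <<'E'
import numpy as np,cv2
def load(n): return dict(np.load(n))
def crop(im,c,w,s): 
    x,y=c;return cv2.resize(im[y-w:y+w,x-w:x+w],(s,s),interpolation=cv2.INTER_CUBIC)
def proj(f,P):
    T=np.linalg.inv(f["world_from_camera"]);p=T[:3,:3]@np.asarray(P,float).T+T[:3,3:];q=f["camera_matrix"]@p;return (q[:2]/q[2]).T
def ray(f,uv,z):
    K=np.linalg.inv(f["camera_matrix"]);T=f["world_from_camera"];uv=np.atleast_2d(uv)
    d=(T[:3,:3]@K@np.c_[uv,np.ones(len(uv))].T).T;o=T[:3,3];return o+d*((z-o[2])/d[:,2])[:,None]
E
python3 - <<'E'
from h import *
t=load("top0.npz");s=load("scene0.npz")
A=np.hstack([crop(t["img"],c,22,260) for c in((165,259),(338,247),(475,236))])
# matching scene pos
B=np.hstack([crop(s["img"],c,22,260) for c in((467,292),(340,193),(268,142))])
cv2.imwrite("pics/c1.png",np.vstack([A,B]))
for c in((165,259),(338,247),(475,236),(350,180),(259,178),(372,172)): print(ray(t,c,.01).round(3))
E
```

```text
[[0.448 0.378 0.01 ]]
[[ 0.448 -0.036  0.01 ]]
[[ 0.452 -0.368  0.01 ]]
[[ 0.612 -0.079  0.01 ]]
[[0.632 0.147 0.01 ]]
[[ 0.628 -0.135  0.01 ]]
```

View pics/c1.png

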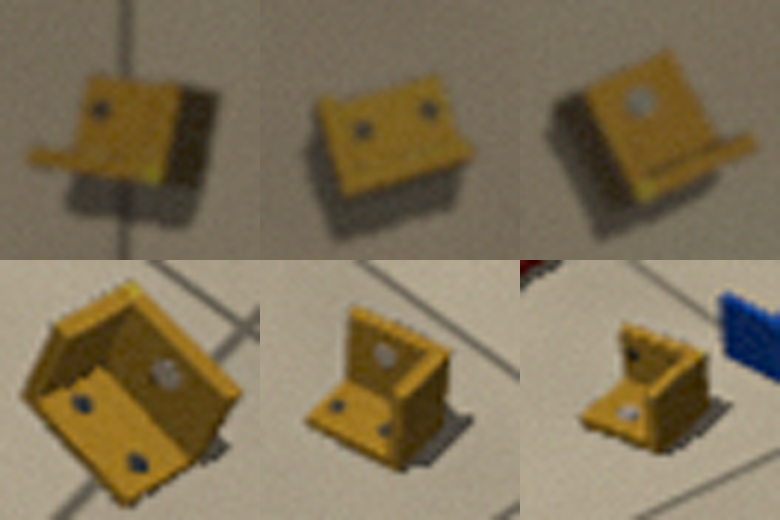

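Identified: at top (165,259) lies right_1, since its holed plate is down and its cheek is on the world −y side. At (338,247) lies left_2, whose cheek is on the +y side. At (475,236) stands right_2, with the buffer on its floor plate. Not to be confused: the blue look-alike (482,277) and left_1 (350,180), already in tray_a on the right. Tray_b is at (259,178). Next I fit the poses from depth in both views.

```bash
cat >> h.py <<'E'
from scipy.optimize import least_squares
from scipy.spatial.transform import Rotation as Ro
def cloud(f,T=None):
    T=f["world_from_camera"] if T is None else T
    v,u=np.mgrid[:400,:640];z=f["range_z"];K=f["camera_matrix"]
    p=np.stack([(u-K[0,2])/K[0,0]*z,(v-K[1,2])/K[1,1]*z,z],-1)
    P=p@T[:3,:3].T+T[:3,3];P[z<=0]=np.nan;return P
def sdbox(p,lo,hi):
    c=(np.array(lo)+hi)/2;h=(np.array(hi)-lo)/2;q=abs(p-c)-h
    return np.linalg.norm(np.maximum(q,0),axis=1)+np.minimum(q.max(1),0)
def sdbr(p,s): # s=+1 left (cheek +y)
    a=sdbox(p,[-.025,-.027,0],[.025,.027,.008]);b=sdbox(p,[.017,-.027,0],[.025,.027,.04])
    c=sdbox(p,[-.025,min(s*.019,s*.027),0],[.025,max(s*.019,s*.027),.04]);return np.minimum(np.minimum(a,b),c)
def sdtray(p):
    X,Y,H,t=.0565,.094,.03,.004
    return np.min([sdbox(p,[-X,-Y,0],[X,Y,t]),sdbox(p,[-X,-Y,0],[-X+t,Y,H]),sdbox(p,[X-t,-Y,0],[X,Y,H]),sdbox(p,[-X,-Y,0],[X,-Y+t,H]),sdbox(p,[-X,Y-t,0],[X,Y,H])],0)
LIE=np.array([[0,0,1],[0,1,0],[-1,0,0.]]) # cols: x_b=-Z,y_b=Y,z_b=X
STAND=np.diag([-1,-1,1.])                 # x_b=-X
def fit(P,base,sd,x0,z0,n=1):
    def r(v):
        R=Ro.from_euler('z',v[3]).as_matrix()@base;return sd((P-[v[0],v[1],v[2]])@R)
    best=None
    for yaw in (x0[2],x0[2]-.35,x0[2]+.35):
        s=least_squares(r,[x0[0],x0[1],z0,yaw],loss='soft_l1',f_scale=.002,x_scale=[.01,.01,.01,.1])
        if best is None or s.cost<best.cost: best=s
    return best.x,np.median(abs(r(best.x))),len(P)
def brass(im):
    h=cv2.cvtColor(im,cv2.COLOR_BGR2HSV);return (h[...,0]>12)&(h[...,0]<28)&(h[...,1]>150)&(h[...,2]>40)
def near(P,m,c,r,zmin=.003,zmax=.08): 
    with np.errstate(all='ignore'): return P[m&(np.hypot(P[...,0]-c[0],P[...,1]-c[1])<r)&(P[...,2]>zmin)&(P[...,2]<zmax)]
E
python3 - <<'E'
from h import *
np.set_printoptions(precision=4,suppress=True)
fs=[load(n+"0.npz") for n in("top","scene")];Cs=[cloud(f) for f in fs];Ms=[brass(f["img"]) for f in fs]
for n,c,b,s,z in(("right_1",(.448,.378),LIE,-1,.025),("left_2",(.448,-.036),LIE,1,.025),("right_2",(.452,-.368),STAND,-1,0),("left_1",(.612,-.079),STAND,1,.004)):
    for k in(0,1,None):
        P=np.vstack([near(C,M,c,.06) for i,(C,M) in enumerate(zip(Cs,Ms)) if k in(None,i)])
        print(n,k,*fit(P,b,lambda p:sdbr(p,s),[*P[:,:2].mean(0),0],z))
for n,c in(("b",(.632,.147)),("a",(.628,-.135))):
    for k in(0,1,None):
        P=np.vstack([near(C,~M,c,.115,.001,.034) for i,(C,M) in enumerate(zip(Cs,Ms)) if k in(None,i)])
        print(n,k,*fit(P,STAND,sdtray,[*c,0],0.0))
    P=Cs[0][...,2]
for n,c in(("jar",(457,143)),("roller",(306,120)),("soap",(243,264)),("tw",(410,265))): print(n,ray(fs[0],c,.03).round(3))
C=Cs[0];m=np.hypot(C[...,0]-.5,C[...,1]-.15)<.03;print("ledge z",np.nanmedian(C[...,2][m]))
E
```

```text
right_1 0 [ 0.4302  0.3794  0.0256 -0.2282] 0.0010363629589584984 285
right_1 1 [ 0.4289  0.3772  0.0242 -0.2081] 0.0005712887587207179 746
right_1 None [ 0.429   0.3777  0.0247 -0.2119] 0.0007564509889833237 1031
left_2 0 [ 0.4263 -0.0397  0.0254  0.2185] 0.0010304435785025157 305
left_2 1 [ 0.4275 -0.0426  0.0243  0.2295] 0.0006447382282783786 357
left_2 None [ 0.4273 -0.0424  0.025   0.2248] 0.0008828819813865283 662
right_2 0 [ 0.454  -0.3653  0.      0.3734] 0.0010481927274501625 321
right_2 1 [ 0.4552 -0.368  -0.0008  0.355 ] 0.0007299034786659043 246
right_2 None [ 0.455  -0.3674 -0.0003  0.3479] 0.0010339705712271866 567
left_1 0 [ 0.6063 -0.0795  0.0038 -0.0299] 0.0010708852565190817 294
left_1 1 [ 0.6073 -0.0816  0.0032 -0.0643] 0.0006375228684851568 441
left_1 None [ 0.6071 -0.0814  0.0036 -0.0683] 0.0008341962638329786 735
b 0 [ 0.6283  0.1459  0.0025 -0.0092] 0.0011338648995296158 4250
b 1 [ 0.633   0.1472 -0.0005 -0.0093] 0.0006677122333525239 4260
b None [ 0.6324  0.1469  0.0029 -0.0088] 0.0009386176442918595 8510
a 0 [ 0.6258 -0.1335  0.0029 -0.0691] 0.0011492064545478558 3832
a 1 [ 0.6328 -0.135  -0.0004 -0.0343] 0.0009826013974584408 2249
a None [ 0.6296 -0.1329  0.0029 -0.0638] 0.0010643543251310818 6081
jar [[ 0.683 -0.35   0.03 ]]
roller [[0.769 0.02  0.03 ]]
soap [[0.422 0.189 0.03 ]]
tw [[ 0.393 -0.199  0.03 ]]
ledge z 0.00022120585486573585
```

```bash
cat >> h.py <<'E'
import json
def Rz(a): return Ro.from_euler('z',a).as_matrix()
def toolR(Rb,a,sx): # a in bracket coords (unit), tool x = sx*y_b
    y=Rb@(np.array(a)/np.linalg.norm(a));x=sx*Rb[:,1];return np.c_[x,y,np.cross(x,y)]
def pose():
    from plant import manip
    s=manip.state();q=s["tool_rot"];return s,Ro.from_quat([q[1],q[2],q[3],q[0]]).as_matrix(),s["tool_pos"]
def rows(R,p,Rt,pt,g,nmin=1,mx=.95):
    p=np.array(p,float);d=Ro.from_matrix(R.T@Rt).as_rotvec();ang=np.degrees(np.linalg.norm(d))
    n=max(nmin,int(np.ceil(np.linalg.norm(pt-p)/(.025*mx))),int(np.ceil(np.degrees(abs(d).max())/(5*mx))),int(np.ceil(ang/8)))
    out=[];R0=R.copy();p0=p.copy()
    for i in range(1,n+1):
        Ri=R0@Ro.from_rotvec(d*i/n).as_matrix();pi=p0+(pt-p0)*i/n
        sh=np.round(R.T@(pi-p)/.025,2);tu=np.round(np.degrees(Ro.from_matrix(R.T@Ri).as_rotvec())/5,2)
        p=p+R@sh*.025;R=R@Ro.from_rotvec(np.radians(tu*5)).as_matrix()
        out.append([sh.tolist(),tu.tolist(),g])
    return out,R,p
def show(o):
    for i in range(0,len(o),12): print(json.dumps(o[i:i+12]).replace(" ",""))
A45=[.7071,0,-.7071];DOWN=[0,0,-1]
def wristcloud():
    from plant import manip
    s,R,p=pose();f=manip.grab_frame("wrist");T=np.eye(4);T[:3,:3]=R;T[:3,3]=p;T=T@f["T_tool_cam"];f["world_from_camera"]=T
    return f,cloud(f,T)
E
python3 - <<'E'
from h import *
s,R,p=pose()
Rb=Rz(.225)@LIE;o=np.array([.4273,-.0424,.025])
Rt=toolR(Rb,A45,-1);g=o+Rb@[.006,.023,.019];pre=g-Rt[:,1]*.10
print(Rt,g,pre)
mid=np.array([.40,-.25,.25]);Rm=toolR(Rz(.225)@STAND,DOWN,1)
o1,R1,p1=rows(R,p,Rm,mid,0.0);o2,R2,p2=rows(R1,p1,Rt,pre,0.0)
show(o1);print();show(o2)
E
```

```text
[[ 0.22310636 -0.68928352  0.68928352]
 [-0.97479411 -0.15776002  0.15776002]
 [-0.         -0.70710678 -0.70710678]] [ 0.44068964 -0.01574071  0.019     ] [5.09617994e-01 3.52875020e-05 8.97106781e-02]
[[[-0.62,-0.05,0.71],[-0.0,0.1,-0.0],0.0],[[-0.63,-0.05,0.71],[-0.0,0.1,-0.0],0.0],[[-0.63,-0.04,0.7],[-0.0,0.1,-0.0],0.0],[[-0.64,-0.05,0.69],[-0.0,0.1,-0.0],0.0],[[-0.65,-0.05,0.69],[-0.0,0.1,-0.01],0.0],[[-0.65,-0.05,0.69],[-0.0,0.1,0.0],0.0],[[-0.66,-0.05,0.68],[-0.0,0.1,0.0],0.0],[[-0.66,-0.05,0.67],[-0.0,0.09,0.0],0.0],[[-0.67,-0.04,0.67],[-0.0,0.1,-0.0],0.0],[[-0.68,-0.05,0.66],[-0.0,0.1,-0.0],0.0],[[-0.68,-0.05,0.65],[-0.0,0.1,-0.0],0.0],[[-0.68,-0.05,0.65],[-0.0,0.1,-0.0],0.0]]
[[[-0.69,-0.05,0.65],[-0.0,0.1,-0.01],0.0],[[-0.7,-0.05,0.64],[-0.0,0.1,0.0],0.0],[[-0.71,-0.05,0.63],[-0.0,0.1,0.0],0.0],[[-0.7,-0.05,0.62],[-0.0,0.1,0.0],0.0]]

[[[-0.63,0.46,0.46],[-0.64,-0.0,0.0],0.0],[[-0.62,0.43,0.49],[-0.65,-0.0,0.0],0.0],[[-0.63,0.4,0.52],[-0.64,-0.0,0.0],0.0],[[-0.63,0.38,0.53],[-0.64,-0.0,0.0],0.0],[[-0.62,0.34,0.56],[-0.64,-0.0,0.0],0.0],[[-0.63,0.31,0.57],[-0.65,-0.0,0.0],0.0],[[-0.63,0.28,0.59],[-0.64,-0.0,0.0],0.0],[[-0.62,0.25,0.61],[-0.64,-0.0,0.0],0.0],[[-0.63,0.21,0.61],[-0.65,-0.0,0.0],0.0],[[-0.63,0.17,0.63],[-0.64,-0.0,0.0],0.0],[[-0.62,0.14,0.64],[-0.64,-0.0,0.0],0.0],[[-0.63,0.11,0.64],[-0.65,-0.0,0.0],0.0]]
[[[-0.63,0.07,0.65],[-0.64,-0.0,0.0],0.0],[[-0.63,0.03,0.65],[-0.64,-0.0,0.0],0.0]]
```

Emit:
{"method": "drive_tool", "body": {"motion": [[[-0.62, -0.05, 0.71], [0, 0.1, 0], 0], [[-0.63, -0.05, 0.71], [0, 0.1, 0], 0], [[-0.63, -0.04, 0.7], [0, 0.1, 0], 0], [[-0.64, -0.05, 0.69], [0, 0.1, 0], 0], [[-0.65, -0.05, 0.69], [0, 0.1, 0], 0], [[-0.65, -0.05, 0.69], [0, 0.1, 0], 0], [[-0.66, -0.05, 0.68], [0, 0.1, 0], 0], [[-0.66, -0.05, 0.67], [0, 0.1, 0], 0], [[-0.67, -0.04, 0.67], [0, 0.1, 0], 0], [[-0.68, -0.05, 0.66], [0, 0.1, 0], 0], [[-0.68, -0.05, 0.65], [0, 0.1, 0], 0], [[-0.68, -0.05, 0.65], [0, 0.1, 0], 0]]}}

```text
time: 1.35
tool_pos: [0.3558, -0.3329, 0.2455]
tool_rot: [0.56, -0.56, 0.432, -0.431]
contact_force: [0.4, -0.5, -0.4]
gripper_width: 0.502
```

Emit:
{"method": "drive_tool", "body": {"motion": [[[-0.69, -0.05, 0.65], [0, 0.1, 0], 0], [[-0.7, -0.05, 0.64], [0, 0.1, 0], 0], [[-0.71, -0.05, 0.63], [0, 0.1, 0], 0], [[-0.7, -0.05, 0.62], [0, 0.1, 0], 0], [[-0.63, 0.46, 0.46], [-0.64, 0, 0], 0], [[-0.62, 0.43, 0.49], [-0.65, 0, 0], 0], [[-0.63, 0.4, 0.52], [-0.64, 0, 0], 0], [[-0.63, 0.38, 0.53], [-0.64, 0, 0], 0], [[-0.62, 0.34, 0.56], [-0.64, 0, 0], 0], [[-0.63, 0.31, 0.57], [-0.65, 0, 0], 0]]}}

```text
time: 2.35
tool_pos: [0.4474, -0.1426, 0.1816]
tool_rot: [-0.452, 0.638, -0.509, 0.36]
contact_force: [0.2, -0.3, 0.3]
gripper_width: 0.498
```

Emit:
{"method": "drive_tool", "body": {"motion": [[[-0.63, 0.28, 0.59], [-0.64, 0, 0], 0], [[-0.62, 0.25, 0.61], [-0.64, 0, 0], 0], [[-0.63, 0.21, 0.61], [-0.65, 0, 0], 0], [[-0.63, 0.17, 0.63], [-0.64, 0, 0], 0], [[-0.62, 0.14, 0.64], [-0.64, 0, 0], 0], [[-0.63, 0.11, 0.64], [-0.65, 0, 0], 0], [[-0.63, 0.07, 0.65], [-0.64, 0, 0], 0], [[-0.63, 0.03, 0.65], [-0.64, 0, 0], 0]]}}

```text
time: 3.15
tool_pos: [0.5101, 0.0003, 0.0897]
tool_rot: [-0.298, 0.723, -0.576, 0.238]
contact_force: [-0.1, 0.3, -0.1]
gripper_width: 0.5
```

Run:
```python
from h import *
np.set_printoptions(precision=4,suppress=True)
f,C=wristcloud();cv2.imwrite("pics/w1.png",f["img"])
P=near(C,brass(f["img"]),(.44,-.04),.06,.002);print(len(P))
x,e,n=fit(P,LIE,lambda p:sdbr(p,1),[.4273,-.0424,.225],.025);print(x,e)
s,R,p=pose();print(s["joint_pos"])
Rb=Rz(x[3])@LIE;Rt=toolR(Rb,A45,-1);o=np.array([*x[:2],.025]);g=o+Rb@[.006,.023,.019]
print(p,g);o1,R1,p1=rows(R,p,Rt,g,0.0,8);show(o1)
```

```text
5644
[ 0.4271 -0.0406  0.0264  0.2256] 0.0003248619432456891
[-0.0391  0.4506  1.547  -0.1972  1.9128  1.3131]
[0.5095 0.0027 0.086 ] [ 0.4404 -0.014   0.019 ]
[[[0.0,0.49,-0.01],[0.01,0.0,-0.0],0.0],[[0.01,0.49,-0.01],[0.01,0.01,-0.01],0.0],[[0.0,0.48,-0.01],[0.01,0.0,0.0],0.0],[[0.01,0.49,-0.02],[0.01,0.01,-0.0],0.0],[[0.0,0.49,-0.01],[0.01,-0.0,-0.0],0.0],[[0.01,0.49,-0.01],[0.01,0.0,-0.01],0.0],[[0.0,0.49,-0.02],[0.01,0.01,0.0],0.0],[[0.01,0.49,-0.01],[0.01,0.0,-0.0],0.0]]
```

View pics/w1.png

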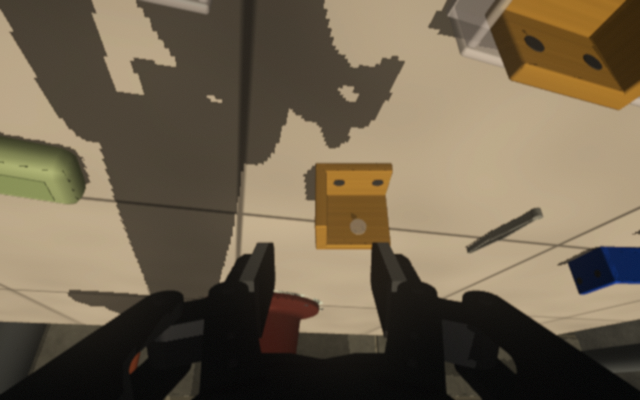

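Run:
```python
from h import *
from plant import manip
for i in range(3):
    s,R,p=pose();print(s["time"],p,s["tool_rot"],s["joint_vel"].round(4)); manip.grab_frame("top")
```

```text
3.2 [0.50953282 0.00270451 0.08598969] [-0.29781064  0.72351505 -0.57666842  0.23513469] [-0.0261 -0.0575  0.0891 -0.0299 -0.0425 -0.0532]
3.25 [0.50898614 0.00131869 0.08685107] [-0.29807549  0.72356058 -0.57623458  0.23572187] [-0.0351 -0.0694  0.0225 -0.0343 -0.0001 -0.0212]
3.3 [5.09172229e-01 2.69588585e-04 8.83815786e-02] [-0.29841369  0.72319539 -0.5760373   0.2368939 ] [-0.0267 -0.058   0.0041 -0.0126  0.0042 -0.006 ]
```

Emit:
{"method": "drive_tool", "body": {"motion": [[[-0.01, 0.5, 0], [0, 0, 0], 0], [[-0.01, 0.5, 0], [0, 0, 0], 0], [[-0.01, 0.5, 0], [0, 0, 0], 0], [[-0.01, 0.5, 0], [0, 0, 0], 0], [[-0.01, 0.5, 0], [0, 0, 0], 0], [[-0.01, 0.5, 0], [0, 0, 0], 0], [[-0.01, 0.5, 0], [0, 0, 0], 0], [[0, 0.5, 0], [0, 0, 0], 0], [[0, 0, 0], [0, 0, 0], 0], [[0, 0, 0], [0, 0, 0], 0]]}}

```text
time: 4.35
tool_pos: [0.4404, -0.0145, 0.0196]
tool_rot: [-0.299, 0.722, -0.576, 0.238]
contact_force: [1.3, -0.5, 0.3]
gripper_width: 0.499
```

Emit:
{"method": "drive_tool", "body": {"motion": [[[0, 0, 0], [0, 0, 0], 1], [[0, 0, 0], [0, 0, 0], 1], [[0, 0, 0], [0, 0, 0], 1], [[0, 0, 0], [0, 0, 0], 1], [[0, 0, 0], [0, 0, 0], 1], [[0, 0, 0], [0, 0, 0], 1]]}}

```text
time: 4.95
tool_pos: [0.4413, -0.0145, 0.0203]
tool_rot: [-0.3, 0.722, -0.576, 0.239]
contact_force: [1.5, 1.7, 3.3]
gripper_width: 0.088
```

Emit:
{"method": "drive_tool", "body": {"motion": [[[0, -0.2, -0.2], [0, 0, 0], 1], [[0, -0.5, -0.5], [0, 0, 0], 1], [[0, -0.7, -0.7], [0, 0, 0], 1], [[0, -0.7, -0.7], [0, 0, 0], 1], [[0, -0.7, -0.7], [0, 0, 0], 1], [[0, -0.7, -0.7], [0, 0, 0], 1], [[0, -0.3, -0.3], [0, 0, 0], 1], [[0, 0, 0], [0, 0, 0], 1], [[0, 0, 0], [0, 0, 0], 1]]}}

```text
time: 5.85
tool_pos: [0.4401, -0.0144, 0.1535]
tool_rot: [-0.299, 0.722, -0.576, 0.238]
contact_force: [-0.6, 0.2, -1.6]
gripper_width: 0.08
```

```bash
cat >> h.py <<'E'
def inhand(s,R0=None,t0=None,sx=-1,a=A45,tc=None):
    """bracket pose in tool frame (Rt_b, t) by 6-dof fit"""
    st,R,p=pose();f,C=wristcloud();Q=(C-p)@R
    with np.errstate(all='ignore'): m=brass(f["img"])&(np.linalg.norm(Q,axis=-1)<.08)
    P=Q[m]
    Rg=toolR(np.eye(3),a,sx).T; t0=-Rg@np.array(tc)
    def mk(v): return Rg@Ro.from_rotvec(v[3:]).as_matrix(),t0+v[:3]
    def r(v):
        Rb,t=mk(v);return sdbr((P-t)@Rb,s)
    so=least_squares(r,np.zeros(6),loss='soft_l1',f_scale=.001,x_scale=[.01]*3+[.1]*3)
    print("inhand n",len(P),"med",np.median(abs(r(so.x))),"dt",so.x[:3].round(4),"drot(b) deg",np.degrees(so.x[3:]).round(2))
    return mk(so.x),f
E
python3 - <<'E'
from h import *
np.set_printoptions(precision=4,suppress=True)
(Rb,t),f=inhand(1,tc=[.006,.023,.019]);np.savez("grip1.npz",R=Rb,t=t);cv2.imwrite("pics/w2.png",f["img"])
s,R,p=pose();print(p,s["contact_force"],s["gripper_width"])
E
```

```text
inhand n 9431 med 0.0003043044428119174 dt [-0.0001  0.0005 -0.0007] drot(b) deg [0.09 0.2  0.04]
[ 0.4397 -0.0144  0.153 ] [-0.1159  0.0021 -2.4192] 0.08421996757995612
```

```bash
cat >> h.py <<'E'
def place(ctr,yaw,ty,s,gap=0,h=0.004,tc=None,a=A45,sx=-1):
    Rt_=Rz(yaw)@STAND;o=np.array([*ctr,0])+Rt_@[.0275-gap,ty,h]
    return toolR(Rt_,a,sx),o+Rt_@np.array(tc)
E
python3 - <<'E'
from h import *
np.set_printoptions(precision=4,suppress=True)
s,R,p=pose()
Rf,pf=place((.6335,-.134),-.064,.040,1,gap=.006,tc=[.006,.023,.019]);print(pf)
up=pf+[0.02,0,.13]
half=R@Ro.from_rotvec([0,-np.pi/2,0]).as_matrix()
o1,R1,p1=rows(R,p,half,(p+up)/2+[0,0,.01],1);o2,R2,p2=rows(R1,p1,Rf,up,1)
show(o1);show(o2);print(len(o1),len(o2),p2)
E
```

```text
[ 0.602  -0.1951  0.023 ]
[[[0.23,-0.12,0.09],[-0.0,-0.95,-0.0],1],[[0.23,-0.12,0.07],[0.0,-0.94,0.0],1],[[0.24,-0.11,0.04],[0.0,-0.95,-0.0],1],[[0.24,-0.12,0.03],[0.0,-0.95,-0.0],1],[[0.25,-0.12,0.01],[0.0,-0.95,-0.0],1],[[0.24,-0.12,-0.01],[0.0,-0.94,-0.0],1],[[0.24,-0.11,-0.03],[0.0,-0.95,-0.0],1],[[0.24,-0.12,-0.06],[0.0,-0.95,0.0],1],[[0.24,-0.12,-0.07],[0.0,-0.95,-0.0],1],[[0.22,-0.12,-0.09],[0.0,-0.94,-0.0],1],[[0.22,-0.11,-0.11],[0.0,-0.95,0.0],1],[[0.21,-0.12,-0.12],[0.0,-0.95,-0.0],1]]
[[[0.2,-0.12,-0.15],[0.0,-0.95,-0.0],1],[[0.18,-0.12,-0.16],[0.0,-0.94,-0.0],1],[[0.18,-0.11,-0.17],[0.0,-0.95,-0.0],1],[[0.15,-0.12,-0.19],[0.0,-0.95,-0.0],1],[[0.14,-0.12,-0.2],[0.0,-0.95,-0.0],1],[[0.13,-0.12,-0.21],[0.0,-0.94,-0.0],1],[[0.1,-0.11,-0.22],[-0.0,-0.95,-0.0],1]]
[[[0.13,-0.1,-0.25],[0.1,-0.92,-0.11],1],[[0.11,-0.1,-0.27],[0.11,-0.91,-0.1],1],[[0.09,-0.1,-0.27],[0.1,-0.92,-0.11],1],[[0.07,-0.1,-0.28],[0.11,-0.92,-0.1],1],[[0.05,-0.11,-0.28],[0.1,-0.92,-0.11],1],[[0.03,-0.1,-0.28],[0.1,-0.91,-0.1],1],[[0.0,-0.11,-0.28],[0.11,-0.92,-0.11],1],[[-0.01,-0.12,-0.28],[0.1,-0.92,-0.11],1],[[-0.04,-0.11,-0.28],[0.1,-0.92,-0.1],1],[[-0.06,-0.12,-0.27],[0.11,-0.91,-0.11],1],[[-0.08,-0.12,-0.27],[0.1,-0.92,-0.1],1],[[-0.1,-0.12,-0.26],[0.1,-0.92,-0.11],1]]
[[[-0.12,-0.13,-0.24],[0.11,-0.92,-0.1],1],[[-0.13,-0.13,-0.24],[0.1,-0.91,-0.11],1],[[-0.16,-0.14,-0.23],[0.11,-0.92,-0.11],1],[[-0.17,-0.13,-0.21],[0.1,-0.92,-0.1],1],[[-0.18,-0.14,-0.19],[0.1,-0.92,-0.11],1]]
19 17 [ 0.622  -0.1951  0.1529]
```

Emit:
{"method": "drive_tool", "body": {"motion": [[[0.23, -0.12, 0.09], [0, -0.95, 0], 1], [[0.23, -0.12, 0.07], [0, -0.94, 0], 1], [[0.24, -0.11, 0.04], [0, -0.95, 0], 1], [[0.24, -0.12, 0.03], [0, -0.95, 0], 1], [[0.25, -0.12, 0.01], [0, -0.95, 0], 1], [[0.24, -0.12, -0.01], [0, -0.94, 0], 1], [[0.24, -0.11, -0.03], [0, -0.95, 0], 1], [[0.24, -0.12, -0.06], [0, -0.95, 0], 1], [[0.24, -0.12, -0.07], [0, -0.95, 0], 1], [[0.22, -0.12, -0.09], [0, -0.94, 0], 1], [[0.22, -0.11, -0.11], [0, -0.95, 0], 1], [[0.21, -0.12, -0.12], [0, -0.95, 0], 1]]}}

```text
time: 7.1
tool_pos: [0.4973, -0.0715, 0.1587]
tool_rot: [-0.538, 0.748, -0.364, -0.137]
contact_force: [-1.3, 0.9, -1.2]
gripper_width: 0.082
```

Emit:
{"method": "drive_tool", "body": {"motion": [[[0.2, -0.12, -0.15], [0, -0.95, 0], 1], [[0.18, -0.12, -0.16], [0, -0.94, 0], 1], [[0.18, -0.11, -0.17], [0, -0.95, 0], 1], [[0.15, -0.12, -0.19], [0, -0.95, 0], 1], [[0.14, -0.12, -0.2], [0, -0.95, 0], 1], [[0.13, -0.12, -0.21], [0, -0.94, 0], 1], [[0.1, -0.11, -0.22], [0, -0.95, 0], 1]]}}

```text
time: 7.8
tool_pos: [0.5308, -0.105, 0.1623]
tool_rot: [-0.619, 0.678, -0.196, -0.344]
contact_force: [0.7, 0.2, -0.8]
gripper_width: 0.083
```

Emit:
{"method": "drive_tool", "body": {"motion": [[[0.13, -0.1, -0.25], [0.1, -0.92, -0.11], 1], [[0.11, -0.1, -0.27], [0.11, -0.91, -0.1], 1], [[0.09, -0.1, -0.27], [0.1, -0.92, -0.11], 1], [[0.07, -0.1, -0.28], [0.11, -0.92, -0.1], 1], [[0.05, -0.11, -0.28], [0.1, -0.92, -0.11], 1], [[0.03, -0.1, -0.28], [0.1, -0.91, -0.1], 1], [[0, -0.11, -0.28], [0.11, -0.92, -0.11], 1], [[-0.01, -0.12, -0.28], [0.1, -0.92, -0.11], 1], [[-0.04, -0.11, -0.28], [0.1, -0.92, -0.1], 1], [[-0.06, -0.12, -0.27], [0.11, -0.91, -0.11], 1], [[-0.08, -0.12, -0.27], [0.1, -0.92, -0.1], 1], [[-0.1, -0.12, -0.26], [0.1, -0.92, -0.11], 1]]}}

```text
time: 9.0
tool_pos: [0.5953, -0.1687, 0.155]
tool_rot: [0.692, -0.418, -0.131, 0.574]
contact_force: [-1.1, -0.5, -1.4]
gripper_width: 0.083
```

Emit:
{"method": "drive_tool", "body": {"motion": [[[-0.12, -0.13, -0.24], [0.11, -0.92, -0.1], 1], [[-0.13, -0.13, -0.24], [0.1, -0.91, -0.11], 1], [[-0.16, -0.14, -0.23], [0.11, -0.92, -0.11], 1], [[-0.17, -0.13, -0.21], [0.1, -0.92, -0.1], 1], [[-0.18, -0.14, -0.19], [0.1, -0.92, -0.11], 1], [[0, 0, 0], [0, 0, 0], 1], [[0, 0, 0], [0, 0, 0], 1], [[0, 0, 0], [0, 0, 0], 1]]}}

```text
time: 9.8
tool_pos: [0.6223, -0.1947, 0.1537]
tool_rot: [0.674, -0.279, -0.262, 0.632]
contact_force: [-0.3, -1.1, -0.8]
gripper_width: 0.082
```

Run:
```python
from h import *
np.set_printoptions(precision=4,suppress=True)
s,R,p=pose();print(p,s["joint_pos"],s["time"])
(Rb,t),f=inhand(1,tc=[.006,.023,.019])
f["world_from_camera"][:];C=cloud(f);m=brass(f["img"]);cv2.imwrite("pics/w3.png",f["img"])
P=near(C,~m,(.633,-.134),.115,.001,.034);print(fit(P,STAND,sdtray,[.6335,-.134,-.064],0))
P=near(C,m,(.607,-.081),.05,.006,.05);print(fit(P,STAND,lambda p:sdbr(p,1),[.607,-.0815,-.064],.004))
```

```text
[ 0.6223 -0.1947  0.1537] [-0.3358  0.6714  1.1087 -0.2235  2.1161 -1.8826] 9.8
inhand n 9269 med 0.000296093706311569 dt [0.0018 0.0007 0.0019] drot(b) deg [0.07 0.19 0.  ]
(array([ 0.5975, -0.1314,  0.0015, -0.0384]), np.float64(0.0005342071085410963), 4109)
(array([ 0.6071, -0.0786,  0.0052, -0.0642]), np.float64(0.00033503732960318226), 3021)
```

View pics/w3.png

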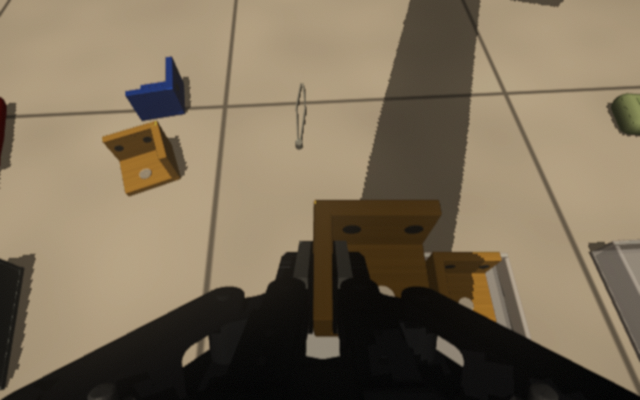

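Emit:
{"method": "drive_tool", "body": {"motion": [[[0, 0.5, -0.36], [0, 0, 0], 1], [[0, 0.5, -0.36], [0, 0, 0], 1], [[0, 0.5, -0.36], [0, 0, 0], 1], [[0, 0.5, -0.36], [0, 0, 0], 1], [[0, 0.5, -0.36], [0, 0, 0], 1], [[0, 0.5, -0.36], [0, 0, 0], 1], [[0, 0.5, -0.36], [0, 0, 0], 1], [[0, 0.24, -0.17], [0, 0, 0], 1], [[0, 0.24, -0.17], [0, 0, 0], 1], [[0, 0.24, -0.17], [0, 0, 0], 1], [[0, 0, 0], [0, 0, 0], 1], [[0, 0, 0], [0, 0, 0], 1]]}}

```text
time: 11.05
tool_pos: [0.6023, -0.1939, 0.0266]
tool_rot: [0.673, -0.28, -0.263, 0.632]
contact_force: [-0.2, 0.3, -1.9]
gripper_width: 0.083
```

```bash
cat >> h.py <<'E'
def side(n,c,w=45,src="scene"):
    from plant import manip
    f=manip.grab_frame(src);cv2.imwrite(f"pics/{n}.png",crop(f["img"],c,w,560));return f
E
python3 - <<'E'
from h import *
np.set_printoptions(precision=4,suppress=True)
f,C=wristcloud();m=brass(f["img"])
for c,y,n in(((.607,-.081),-.0815,"left_1"),((.605,-.17),-.17,"left_2")):
    P=near(C,m,c,.05,.004,.06);P=P[(P[:,1]<-.125) if n=="left_2" else (P[:,1]>-.125)]
    print(n,fit(P,STAND,lambda p:sdbr(p,1),[c[0],y,-.064],.004))
v,u=proj(f,[[.575,-.17,.03]])[0][::-1];print(u,v);cv2.imwrite("pics/w4.png",f["img"])
E
```

```text
left_1 (array([ 0.6069, -0.0788,  0.0052, -0.0665]), np.float64(0.000285282763076964), 14746)
left_2 (array([ 0.6079, -0.1695,  0.0084, -0.0644]), np.float64(0.0002925802665407484), 9107)
366.03552639217384 203.156565539737
```

View pics/w4.png

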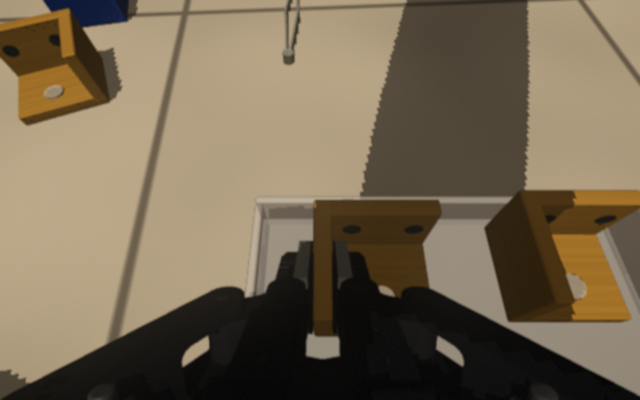

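Emit:
{"method": "drive_tool", "body": {"motion": [[[0, 0.04, -0.04], [0, 0, 0], 1], [[0, 0.03, -0.03], [0, 0, 0], 1], [[0, 0.05, 0.05], [0, 0, 0], 1], [[0, 0.05, 0.05], [0, 0, 0], 1], [[0, 0.04, 0.04], [0, 0, 0], 1], [[0, 0.02, 0.02], [0, 0, 0], 1], [[0, 0, 0], [0, 0, 0], 1], [[0, 0, 0], [0, 0, 0], 1]]}}

```text
time: 11.9
tool_pos: [0.5964, -0.1935, 0.0238]
tool_rot: [0.674, -0.28, -0.263, 0.632]
contact_force: [0.6, -0.0, -0.9]
gripper_width: 0.08
```

Emit:
{"method": "drive_tool", "body": {"motion": [[[0, 0.02, 0.02], [0, 0, 0], 1], [[0, 0, 0], [0, 0, 0], 1], [[0, 0, 0], [0, 0, 0], 1]]}}

```text
time: 12.2
tool_pos: [0.5958, -0.1934, 0.0238]
tool_rot: [0.674, -0.28, -0.263, 0.632]
contact_force: [0.2, 0.5, -1.0]
gripper_width: 0.085
```

```bash
cat > chk.py <<'E'
from h import *
np.set_printoptions(precision=4,suppress=True)
f,C=wristcloud();m=brass(f["img"])
for c,y,n in(((.607,-.081),-.0815,"left_1"),((.602,-.17),-.17,"left_2")):
    P=near(C,m,c,.05,.004,.06);P=P[(P[:,1]<-.125) if n=="left_2" else (P[:,1]>-.125)]
    print(n,fit(P,STAND,lambda p:sdbr(p,1),[c[0],y,-.064],.004))
E
python3 chk.py
```

```text
left_1 (array([ 0.607 , -0.0788,  0.0053, -0.0669]), np.float64(0.0002934115304639648), 15593)
left_2 (array([ 0.6013, -0.169 ,  0.0057, -0.0654]), np.float64(0.0002998470155818455), 9172)
```

Emit:
{"method": "drive_tool", "body": {"motion": [[[0, 0.02, 0.02], [0, 0, 0], 1], [[0, 0.02, -0.02], [0, 0, 0], 1], [[0, 0, 0], [0, 0, 0], 1], [[0, 0, 0], [0, 0, 0], 1]]}}

```text
time: 12.65
tool_pos: [0.595, -0.1934, 0.0233]
tool_rot: [0.674, -0.28, -0.263, 0.632]
contact_force: [-0.5, 1.3, 0.1]
gripper_width: 0.081
```

Emit:
{"method": "drive_tool", "body": {"motion": [[[0, 0, 0], [0, 0, 0], 0.6], [[0, 0, 0], [0, 0, 0], 0.6], [[0, 0, 0], [0, 0, 0], 0.6]]}}

```text
time: 12.95
tool_pos: [0.595, -0.1934, 0.0231]
tool_rot: [0.674, -0.28, -0.263, 0.632]
contact_force: [0.2, 0.5, 0.4]
gripper_width: 0.203
```

```bash
python3 chk.py
```

```text
left_1 (array([ 0.6069, -0.0788,  0.0053, -0.0668]), np.float64(0.0002953353985531357), 15683)
left_2 (array([ 0.6009, -0.1687,  0.0052, -0.0644]), np.float64(0.00030859433213308377), 9702)
```

Emit:
{"method": "drive_tool", "body": {"motion": [[[0, -0.1, 0], [0, 0, 0], 0.6], [[0, -0.3, 0], [0, 0, 0], 0.6], [[0, -0.6, 0], [0, 0, 0], 0.6], [[0, -0.9, 0], [0, 0, 0], 0.6], [[0, -0.9, 0], [0, 0, 0], 0.6], [[0, -0.9, 0], [0, 0, 0], 0.3], [[0, -0.9, 0], [0, 0, 0], 0], [[0, -0.5, 0], [0, 0, 0], 0], [[0, 0, 0], [0, 0, 0], 0], [[0, 0, 0], [0, 0, 0], 0]]}}

```text
time: 14.0
tool_pos: [0.6849, -0.1991, 0.1134]
tool_rot: [0.673, -0.28, -0.263, 0.632]
contact_force: [0.1, 0.2, -0.3]
gripper_width: 0.498
```

Run:
```python
from h import *
np.set_printoptions(precision=4,suppress=True)
s,R,p=pose()
f,C=wristcloud();m=brass(f["img"])
for c,n in(((.607,-.081),"left_1"),((.602,-.17),"left_2")):
    P=near(C,m,c,.05,.004,.06);P=P[(P[:,1]<-.125) if n=="left_2" else (P[:,1]>-.125)]
    print(n,fit(P,STAND,lambda p:sdbr(p,1),[*c,-.064],.004))
print(p,s["joint_pos"])
Rb=Rz(.35)@STAND;Rt=toolR(Rb,DOWN,1);o=np.array([.455,-.367,0]);g=o+Rb@[0,-.023,.014]
o1,R1,p1=rows(R,p,Rt,g+[0,0,.13],0);show(o1);print(len(o1),p1,g)
```

```text
left_1 (array([ 0.6071, -0.0787,  0.0052, -0.066 ]), np.float64(0.00030047850024501194), 4493)
left_2 (array([ 0.6009, -0.1702,  0.0051, -0.0626]), np.float64(0.00033930207581342985), 4477)
[ 0.6849 -0.1991  0.1134] [-0.3176  0.855   0.9008 -0.2119  2.1419 -1.8686]
[[[-0.21,0.18,0.24],[-0.08,0.94,-0.39],0],[[-0.23,0.17,0.22],[-0.08,0.94,-0.39],0],[[-0.26,0.16,0.2],[-0.08,0.94,-0.38],0],[[-0.27,0.15,0.18],[-0.09,0.94,-0.39],0],[[-0.3,0.14,0.15],[-0.08,0.94,-0.39],0],[[-0.31,0.13,0.14],[-0.08,0.94,-0.39],0],[[-0.32,0.11,0.11],[-0.08,0.94,-0.39],0],[[-0.34,0.11,0.08],[-0.08,0.94,-0.38],0],[[-0.35,0.09,0.05],[-0.08,0.94,-0.39],0],[[-0.35,0.08,0.03],[-0.09,0.94,-0.39],0],[[-0.36,0.07,-0.0],[-0.08,0.94,-0.39],0],[[-0.35,0.06,-0.03],[-0.08,0.94,-0.38],0]]
[[[-0.36,0.04,-0.06],[-0.08,0.94,-0.39],0],[[-0.35,0.03,-0.09],[-0.08,0.94,-0.39],0],[[-0.34,0.03,-0.12],[-0.08,0.94,-0.39],0],[[-0.33,0.01,-0.14],[-0.08,0.94,-0.39],0],[[-0.32,0.0,-0.17],[-0.09,0.94,-0.38],0],[[-0.31,-0.01,-0.2],[-0.08,0.94,-0.39],0],[[-0.28,-0.01,-0.22],[-0.08,0.94,-0.39],0],[[-0.27,-0.03,-0.24],[-0.08,0.94,-0.39],0],[[-0.25,-0.03,-0.27],[-0.08,0.94,-0.38],0],[[-0.22,-0.03,-0.28],[-0.08,0.94,-0.39],0],[[-0.19,-0.05,-0.3],[-0.08,0.94,-0.39],0],[[-0.17,-0.04,-0.32],[-0.09,0.94,-0.39],0]]
[[[-0.15,-0.05,-0.33],[-0.08,0.94,-0.39],0],[[-0.11,-0.05,-0.34],[-0.08,0.94,-0.38],0],[[-0.08,-0.05,-0.35],[-0.08,0.94,-0.39],0],[[-0.05,-0.05,-0.36],[-0.08,0.94,-0.39],0],[[-0.02,-0.05,-0.35],[-0.08,0.94,-0.39],0],[[0.01,-0.05,-0.36],[-0.08,0.94,-0.39],0],[[0.04,-0.04,-0.36],[-0.09,0.94,-0.38],0]]
31 [ 0.4471 -0.3454  0.1439] [ 0.4471 -0.3454  0.014 ]
```

Emit:
{"method": "drive_tool", "body": {"motion": [[[-0.21, 0.18, 0.24], [-0.08, 0.94, -0.39], 0], [[-0.23, 0.17, 0.22], [-0.08, 0.94, -0.39], 0], [[-0.26, 0.16, 0.2], [-0.08, 0.94, -0.38], 0], [[-0.27, 0.15, 0.18], [-0.09, 0.94, -0.39], 0], [[-0.3, 0.14, 0.15], [-0.08, 0.94, -0.39], 0], [[-0.31, 0.13, 0.14], [-0.08, 0.94, -0.39], 0], [[-0.32, 0.11, 0.11], [-0.08, 0.94, -0.39], 0], [[-0.34, 0.11, 0.08], [-0.08, 0.94, -0.38], 0], [[-0.35, 0.09, 0.05], [-0.08, 0.94, -0.39], 0], [[-0.35, 0.08, 0.03], [-0.09, 0.94, -0.39], 0], [[-0.36, 0.07, 0], [-0.08, 0.94, -0.39], 0], [[-0.35, 0.06, -0.03], [-0.08, 0.94, -0.38], 0]]}}

```text
time: 15.25
tool_pos: [0.5913, -0.2555, 0.1242]
tool_rot: [0.814, -0.514, 0.012, 0.271]
contact_force: [0.6, -0.2, 0.9]
gripper_width: 0.502
```

Emit:
{"method": "drive_tool", "body": {"motion": [[[-0.36, 0.04, -0.06], [-0.08, 0.94, -0.39], 0], [[-0.35, 0.03, -0.09], [-0.08, 0.94, -0.39], 0], [[-0.34, 0.03, -0.12], [-0.08, 0.94, -0.39], 0], [[-0.33, 0.01, -0.14], [-0.08, 0.94, -0.39], 0], [[-0.32, 0, -0.17], [-0.09, 0.94, -0.38], 0], [[-0.31, -0.01, -0.2], [-0.08, 0.94, -0.39], 0], [[-0.28, -0.01, -0.22], [-0.08, 0.94, -0.39], 0], [[-0.27, -0.03, -0.24], [-0.08, 0.94, -0.39], 0], [[-0.25, -0.03, -0.27], [-0.08, 0.94, -0.38], 0], [[-0.22, -0.03, -0.28], [-0.08, 0.94, -0.39], 0], [[-0.19, -0.05, -0.3], [-0.08, 0.94, -0.39], 0], [[-0.17, -0.04, -0.32], [-0.09, 0.94, -0.39], 0]]}}

```text
time: 16.45
tool_pos: [0.4993, -0.312, 0.1361]
tool_rot: [0.727, -0.604, 0.282, -0.165]
contact_force: [-0.0, -0.4, 0.1]
gripper_width: 0.498
```

Emit:
{"method": "drive_tool", "body": {"motion": [[[-0.15, -0.05, -0.33], [-0.08, 0.94, -0.39], 0], [[-0.11, -0.05, -0.34], [-0.08, 0.94, -0.38], 0], [[-0.08, -0.05, -0.35], [-0.08, 0.94, -0.39], 0], [[-0.05, -0.05, -0.36], [-0.08, 0.94, -0.39], 0], [[-0.02, -0.05, -0.35], [-0.08, 0.94, -0.39], 0], [[0.01, -0.05, -0.36], [-0.08, 0.94, -0.39], 0], [[0.04, -0.04, -0.36], [-0.09, 0.94, -0.38], 0], [[0, 0, 0], [0, 0, 0], 0], [[0, 0, 0], [0, 0, 0], 0], [[0, 0, 0], [0, 0, 0], 0]]}}

```text
time: 17.45
tool_pos: [0.4469, -0.3451, 0.1436]
tool_rot: [0.58, -0.579, 0.406, -0.404]
contact_force: [-1.4, -1.5, -0.6]
gripper_width: 0.503
```

Run:
```python
from h import *
np.set_printoptions(precision=4,suppress=True)
s,R,p=pose();print(p,s["joint_pos"])
f,C=wristcloud();m=brass(f["img"])
P=near(C,m,(.455,-.367),.06,.002)
x,e,n=fit(P,STAND,lambda p:sdbr(p,-1),[.455,-.367,.35],0);print(x,e,n)
Rb=Rz(x[3])@STAND;Rt=toolR(Rb,DOWN,1);g=np.array([*x[:2],0])+Rb@[0,-.023,.014]
o1,R1,p1=rows(R,p,Rt,g,0,9);show(o1);print(p1)
Pb=C[(cv2.cvtColor(f["img"],cv2.COLOR_BGR2HSV)[...,0]>100)&(f["img"][...,0]>90)&(C[...,2]>.01)];print("blue",np.nanmean(Pb,0))
```

```text
[ 0.4469 -0.3451  0.1436] [-0.7893 -0.0189  1.8354 -0.      1.3267  0.4307]
[ 0.4546 -0.366   0.0013  0.3473] 0.00035816114649501324 4313
[[[-0.0,0.58,0.0],[0.0,0.0,-0.0],0],[[-0.0,0.57,0.0],[0.0,0.01,-0.0],0],[[-0.01,0.58,0.0],[0.0,0.0,-0.01],0],[[-0.0,0.57,0.0],[0.0,0.01,0.0],0],[[-0.0,0.58,0.0],[0.0,0.0,0.0],0],[[-0.01,0.58,0.0],[0.01,0.01,-0.0],0],[[0.0,0.57,0.0],[-0.0,0.0,-0.0],0],[[-0.0,0.58,0.0],[-0.0,0.01,-0.01],0],[[-0.01,0.57,0.0],[-0.0,0.0,0.0],0]]
[ 0.4466 -0.3443  0.0141]
blue [ 0.3622 -0.37    0.0318]
```

Emit:
{"method": "drive_tool", "body": {"motion": [[[0, 0.7, 0], [0, 0.01, 0], 0], [[0, 0.7, 0], [0, 0.01, 0], 0], [[-0.01, 0.7, 0], [0, 0.01, 0], 0], [[-0.01, 0.7, 0], [0, 0, 0], 0], [[-0.01, 0.7, 0], [0, 0, 0], 0], [[0, 0.7, 0], [0, 0, 0], 0], [[0, 0.6, 0], [0, 0, 0], 0], [[0, 0.38, 0], [0, 0, 0], 0], [[0, 0, 0], [0, 0, 0], 0], [[0, 0, 0], [0, 0, 0], 0]]}}

```text
time: 18.5
tool_pos: [0.4469, -0.3449, 0.0148]
tool_rot: [-0.579, 0.579, -0.406, 0.406]
contact_force: [0.4, -0.9, 0.1]
gripper_width: 0.502
```

Emit:
{"method": "drive_tool", "body": {"motion": [[[0, 0, 0], [0, 0, 0], 1], [[0, 0, 0], [0, 0, 0], 1], [[0, 0, 0], [0, 0, 0], 1], [[0, 0, 0], [0, 0, 0], 1], [[0, 0, 0], [0, 0, 0], 1], [[0, 0, 0], [0, 0, 0], 1], [[0, -0.2, 0], [0, 0, 0], 1], [[0, -0.6, 0], [0, 0, 0], 1], [[0, -0.9, 0], [0, 0, 0], 1], [[0, -0.9, 0], [0, 0, 0], 1], [[0, -0.9, 0], [0, 0, 0], 1], [[0, -0.9, 0], [0, 0, 0], 1]]}}

```text
time: 19.7
tool_pos: [0.4464, -0.3444, 0.1259]
tool_rot: [-0.579, 0.579, -0.407, 0.406]
contact_force: [-0.1, -0.6, -1.7]
gripper_width: 0.078
```

Run:
```python
from h import *
np.set_printoptions(precision=4,suppress=True)
s,R,p=pose();print(p,s["gripper_width"])
p=np.array([.4466,-.3443,.0141+.11])
Rf,pf=place((.633,.147),-.009,.046,-1,gap=.008,h=.004,tc=[0,-.023,.014],a=DOWN,sx=1);print(pf)
o1,R1,p1=rows(Rz(0)@R,p,Rf,pf+[0,0,.12],1);show(o1);print(len(o1),p1)
```

```text
[ 0.4464 -0.3444  0.1259] 0.0779926258586697
[0.6133 0.1242 0.018 ]
[[[-0.73,-0.03,0.6],[0.0,0.19,-0.0],1],[[-0.74,-0.02,0.59],[0.0,0.2,-0.0],1],[[-0.75,-0.03,0.58],[0.0,0.19,-0.0],1],[[-0.76,-0.03,0.56],[0.0,0.2,-0.0],1],[[-0.77,-0.02,0.55],[0.0,0.19,-0.0],1],[[-0.78,-0.03,0.54],[0.0,0.2,-0.0],1],[[-0.79,-0.03,0.53],[0.0,0.19,-0.0],1],[[-0.8,-0.02,0.51],[0.0,0.19,-0.0],1],[[-0.81,-0.03,0.5],[0.0,0.2,-0.0],1],[[-0.81,-0.02,0.48],[0.01,0.19,-0.0],1],[[-0.82,-0.03,0.47],[-0.0,0.2,-0.0],1],[[-0.83,-0.03,0.46],[-0.0,0.19,-0.0],1]]
[[[-0.84,-0.02,0.44],[-0.0,0.2,-0.0],1],[[-0.84,-0.03,0.43],[-0.0,0.19,-0.0],1],[[-0.86,-0.02,0.41],[-0.0,0.2,-0.0],1],[[-0.86,-0.03,0.4],[-0.0,0.19,-0.0],1],[[-0.86,-0.03,0.38],[-0.0,0.19,-0.01],1],[[-0.87,-0.02,0.37],[-0.0,0.2,0.0],1],[[-0.88,-0.03,0.36],[-0.0,0.19,0.0],1],[[-0.89,-0.03,0.34],[0.0,0.2,0.0],1],[[-0.89,-0.02,0.32],[0.0,0.19,0.0],1]]
21 [0.6133 0.1243 0.1379]
```

Emit:
{"method": "drive_tool", "body": {"motion": [[[-0.73, -0.03, 0.6], [0, 0.19, 0], 1], [[-0.74, -0.02, 0.59], [0, 0.2, 0], 1], [[-0.75, -0.03, 0.58], [0, 0.19, 0], 1], [[-0.76, -0.03, 0.56], [0, 0.2, 0], 1], [[-0.77, -0.02, 0.55], [0, 0.19, 0], 1], [[-0.78, -0.03, 0.54], [0, 0.2, 0], 1], [[-0.79, -0.03, 0.53], [0, 0.19, 0], 1], [[-0.8, -0.02, 0.51], [0, 0.19, 0], 1], [[-0.81, -0.03, 0.5], [0, 0.2, 0], 1], [[-0.81, -0.02, 0.48], [0, 0.19, 0], 1], [[-0.82, -0.03, 0.47], [0, 0.2, 0], 1], [[-0.83, -0.03, 0.46], [0, 0.19, 0], 1]]}}

```text
time: 20.9
tool_pos: [0.542, -0.076, 0.133]
tool_rot: [-0.534, 0.535, -0.463, 0.463]
contact_force: [-0.0, 0.0, -1.5]
gripper_width: 0.078
```

Emit:
{"method": "drive_tool", "body": {"motion": [[[-0.84, -0.02, 0.44], [0, 0.2, 0], 1], [[-0.84, -0.03, 0.43], [0, 0.19, 0], 1], [[-0.86, -0.02, 0.41], [0, 0.2, 0], 1], [[-0.86, -0.03, 0.4], [0, 0.19, 0], 1], [[-0.86, -0.03, 0.38], [0, 0.19, 0], 1], [[-0.87, -0.02, 0.37], [0, 0.2, 0], 1], [[-0.88, -0.03, 0.36], [0, 0.19, 0], 1], [[-0.89, -0.03, 0.34], [0, 0.2, 0], 1], [[-0.89, -0.02, 0.32], [0, 0.19, 0], 1], [[0, 0, 0], [0, 0, 0], 1], [[0, 0, 0], [0, 0, 0], 1], [[0, 0, 0], [0, 0, 0], 1]]}}

```text
time: 22.1
tool_pos: [0.613, 0.1232, 0.1383]
tool_rot: [0.497, -0.498, 0.503, -0.502]
contact_force: [0.3, -0.5, -1.0]
gripper_width: 0.078
```

Run:
```python
from h import *
np.set_printoptions(precision=4,suppress=True)
s,R,p=pose();print(p)
(Rb,t),f=inhand(-1,tc=[0,-.023,.014],a=DOWN,sx=1)
Rw=R@Rb;o=p+R@t;print("bracket",o,"zdir",Rw[:,2],"yaw",np.arctan2(-Rw[1,0],-Rw[0,0]))
C=cloud(f);cv2.imwrite("pics/w5.png",f["img"]);m=cv2.dilate(brass(f["img"]).astype('uint8'),np.ones((9,9)))>0
P=near(C,~m,(.633,.147),.115,.001,.036);print(fit(P,STAND,sdtray,[.633,.147,-.009],0))
print(P.min(0),P.max(0)); np.savez("w5.npz",**f)
```

```text
[0.613  0.1232 0.1383]
inhand n 9220 med 0.00035980020301840847 dt [-0.0004  0.0004 -0.0004] drot(b) deg [-0.2  -0.05  0.14]
bracket [0.6124 0.1006 0.1239] zdir [ 0.0022 -0.0033  1.    ] yaw -0.006851081835010345
(array([0.6536, 0.1546, 0.0015, 0.4493]), np.float64(0.0008645383575165947), 47327)
[0.5228 0.0321 0.001 ] [0.7479 0.262  0.0336]
```

View pics/w5.png

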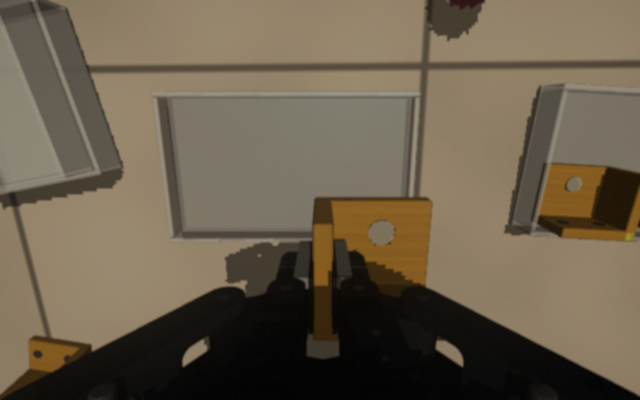

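Run:
```python
from h import *
np.set_printoptions(precision=4,suppress=True)
f=load("w5.npz");C=cloud(f);m=cv2.dilate(brass(f["img"]).astype('uint8'),np.ones((9,9)))>0
print(f["world_from_camera"][:3,3])
P=near(C,~m,(.633,.147),.12,.008,.034)
P=P[abs(P[:,0]-.633)<.068];P=P[abs(P[:,1]-.147)<.105];print(len(P))
r=lambda v:sdtray((P-[v[0],v[1],v[2]])@Rz(v[3])@STAND)
for x0 in([.633,.147,0.001,-.009],[.638,.144,.001,.02]):
    so=least_squares(r,x0,loss='soft_l1',f_scale=.001,x_scale=[.01,.01,.01,.1]);print(so.x,so.cost,np.median(abs(r(so.x))))
# near wall top rim: per y bin x extents of points z>.026
Q=P[P[:,2]>.027]
for y in np.arange(.07,.235,.02):
    q=Q[(abs(Q[:,1]-y)<.008)&(Q[:,0]<.60)]; print(round(y,2),len(q),q[:,0].min() if len(q) else 0,q[:,0].max() if len(q) else 0)
print(ray(f,[[153,94],[419,93],[172,240]],.031))
```

```text
[0.6794 0.1236 0.282 ]
7185
[ 0.6323  0.1467  0.0015 -0.0043] 0.0033296718250338296 0.0006664302192530801
[ 0.6348  0.1497  0.0016 -0.0163] 0.0022614958022074906 0.0005192045666711637
0.07 0 0 0
0.09 0 0 0
0.11 0 0 0
0.13 10 0.5779463530698759 0.5799096837524641
0.15 127 0.5759485505958372 0.5802276111606475
0.17 126 0.5757847702793949 0.5804040933125766
0.19 129 0.5763603478904181 0.5806471093387957
0.21 131 0.5766095848209236 0.5809240274695778
0.23 125 0.5767841376916208 0.5811516242565214
[[0.6878 0.2415 0.031 ]
 [0.6867 0.0565 0.031 ]
 [0.5789 0.2419 0.031 ]]
```

Emit:
{"method": "drive_tool", "body": {"motion": [[[0, 0.7, 0], [0, 0.06, 0], 1], [[0, 0.7, 0], [0, 0, 0], 1], [[0, 0.7, 0], [0, 0, 0], 1], [[0, 0.7, 0], [0, 0, 0], 1], [[0, 0.7, 0], [0, 0, 0], 1], [[0, 0.5, 0], [0, 0, 0], 1], [[0, 0.4, 0], [0, 0, 0], 1], [[0, 0.24, 0], [0, 0, 0], 1], [[0, 0, 0], [0, 0, 0], 1], [[0, 0, 0], [0, 0, 0], 1], [[0, 0, 0], [0, 0, 0], 1]]}}

```text
time: 23.25
tool_pos: [0.6141, 0.124, 0.0233]
tool_rot: [-0.497, 0.496, -0.503, 0.504]
contact_force: [-0.2, -0.4, -1.1]
gripper_width: 0.08
```

```bash
cat > chkb.py <<'E'
from h import *
import sys
np.set_printoptions(precision=4,suppress=True)
s,R,p=pose();f,C=wristcloud();m=brass(f["img"]);print(p,s["contact_force"])
for n,y in zip(("right_2","right_1"),(.1006,.189)):
    P=near(C,m,(.607,y),.06,.004,.06);P=P[(P[:,1]<.146) if y<.146 else (P[:,1]>.146)]
    if len(P)>300: print(n,fit(P,STAND,lambda p:sdbr(p,-1),[.607,y,-.012],.004))
md=cv2.dilate(m.astype('uint8'),np.ones((5,5)))>0
Q=near(C,~md,(.58,.147),.1,.026,.035);Q=Q[abs(Q[:,0]-.579)<.01]
L=[]
for y in np.arange(.07,.235,.01):
    q=Q[abs(Q[:,1]-y)<.005]
    if len(q)>15: L.append((y,np.percentile(q[:,0],2),np.percentile(q[:,0],98)))
L=np.array(L)
if len(L)>3:
    print("wall outer fit",np.polyfit(L[:,0]-.1,L[:,1],1),"inner",np.polyfit(L[:,0]-.1,L[:,2],1),len(L))
cv2.imwrite(sys.argv[1],f["img"])
E
python3 chkb.py pics/w6.png
```

```text
[0.6141 0.124  0.0233] [-0.234  -0.3975 -1.1301]
right_2 (array([ 0.6134,  0.1011,  0.0089, -0.0142]), np.float64(0.0003539159784457027), 9208)
wall outer fit [0.0217 0.5752] inner [0.0234 0.5782] 5
```

View pics/w6.png

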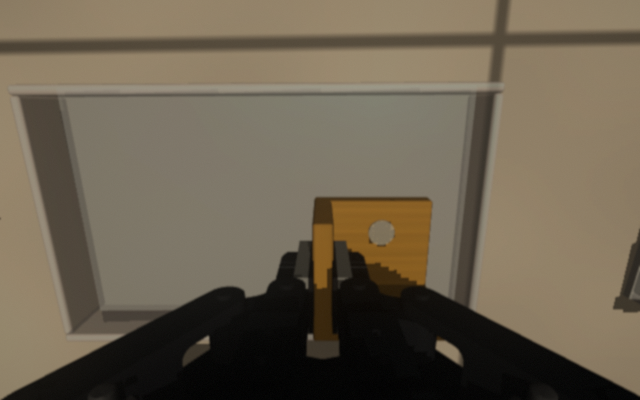

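Run:
```python
from h import *
np.set_printoptions(precision=4,suppress=True)
for src in("wrist","w5"):
    if src=="wrist": f,C=wristcloud()
    else: f=load("w5.npz");C=cloud(f)
    m=~(cv2.dilate(brass(f["img"]).astype('uint8'),np.ones((5,5)))>0)
    Q=near(C,m,(.633,.147),.13,.0285,.0345)
    for nm,x0 in(("far",.688),("near",.579)):
        q=Q[abs(Q[:,0]-x0)<.008];L=[]
        for y in np.arange(.06,.24,.01):
            b=q[abs(q[:,1]-y)<.005,0]
            if len(b)>15:L.append((y,np.percentile(b,2),np.percentile(b,98)))
        L=np.array(L);print(src,nm,len(L),np.polyfit(L[:,0]-.1,L[:,1],1),np.polyfit(L[:,0]-.1,L[:,2],1))
```

```text
wrist far 18 [0.0154 0.684 ] [0.0087 0.6883]
wrist near 4 [0.0074 0.5759] [0.0184 0.5786]
w5 far 18 [0.0164 0.6839] [0.0092 0.6878]
w5 near 10 [0.008  0.5759] [0.0104 0.5795]
```

Emit:
{"method": "drive_tool", "body": {"motion": [[[0, 0.06, 0], [0, 0, 0], 1], [[0, 0.06, 0], [0, 0, 0], 1], [[0, 0, -0.08], [0, 0, 0], 1], [[0, 0, -0.08], [0, 0, 0], 1], [[0, 0, -0.08], [0, 0, 0], 1], [[0, 0, -0.06], [0, 0, 0], 1], [[0, 0, 0], [0, 0, 0], 1], [[0, 0, 0], [0, 0, 0], 1], [[0, 0, 0], [0, 0, 0], 1]]}}

```text
time: 24.25
tool_pos: [0.6059, 0.1241, 0.0197]
tool_rot: [0.496, -0.497, 0.504, -0.503]
contact_force: [-1.4, 0.3, 3.9]
gripper_width: 0.079
```

```bash
python3 chkb.py pics/w7.png
```

```text
[0.6059 0.1241 0.0197] [-1.4325  0.328   3.9343]
right_2 (array([ 0.6052,  0.101 ,  0.0053, -0.012 ]), np.float64(0.0003623398572979771), 9262)
wall outer fit [-0.0686  0.5856] inner [0.0102 0.5799] 4
```

Emit:
{"method": "drive_tool", "body": {"motion": [[[0, -0.02, 0], [0, 0, 0], 1], [[0, 0, -0.03], [0, 0, 0], 1], [[0, 0, 0], [0, 0, 0], 1], [[0, 0, 0], [0, 0, 0], 1]]}}

```text
time: 24.7
tool_pos: [0.6052, 0.1241, 0.0197]
tool_rot: [0.496, -0.496, 0.504, -0.503]
contact_force: [1.3, 0.3, 0.7]
gripper_width: 0.08
```

Emit:
{"method": "drive_tool", "body": {"motion": [[[0, 0, -0.02], [0, 0, 0], 1], [[0, 0, 0], [0, 0, 0], 1], [[0, 0, 0], [0, 0, 0], 1]]}}

```text
time: 25.0
tool_pos: [0.6047, 0.1242, 0.0197]
tool_rot: [0.496, -0.496, 0.504, -0.503]
contact_force: [2.8, 1.7, -0.6]
gripper_width: 0.082
```

```bash
python3 chkb.py pics/w8.png
```

```text
[0.6047 0.1242 0.0197] [ 2.8333  1.7222 -0.6192]
right_2 (array([ 0.604 ,  0.1012,  0.0053, -0.0106]), np.float64(0.00035899275432906864), 9317)
wall outer fit [-0.0632  0.5846] inner [0.0113 0.5797] 4
```

Emit:
{"method": "drive_tool", "body": {"motion": [[[0, 0, 0], [0, 0, 0], 0.65], [[0, 0, 0], [0, 0, 0], 0.65], [[0, 0, 0], [0, 0, 0], 0.65], [[0, -0.2, 0], [0, 0, 0], 0.65], [[0, -0.6, 0], [0, 0, 0], 0.65], [[0, -0.9, 0], [0, 0, 0], 0.65], [[0, -0.9, 0], [0, 0, 0], 0.65], [[0, -0.9, 0], [0, 0, 0], 0.3], [[0, -0.9, 0], [0, 0, 0], 0], [[0, -0.6, 0], [0, 0, 0], 0], [[0, 0, 0], [0, 0, 0], 0], [[0, 0, 0], [0, 0, 0], 0]]}}

```text
time: 26.25
tool_pos: [0.6046, 0.124, 0.1449]
tool_rot: [0.496, -0.497, 0.504, -0.503]
contact_force: [0.0, -0.4, -0.6]
gripper_width: 0.499
```

```bash
python3 chkb.py pics/w9.png
python3 - <<'E'
from h import *
np.set_printoptions(precision=4,suppress=True)
s,R,p=pose();print(p,s["joint_pos"])
Rb=Rz(-.212)@LIE;Rt=toolR(Rb,A45,-1);g=np.array([.429,.3777,.025])+Rb@[.006,-.023,.019];pre=g-Rt[:,1]*.10
o1,R1,p1=rows(R,p,Rt,pre,0);show(o1);print(len(o1),p1,g)
E
```

```text
[0.6046 0.124  0.1449] [ 0.0294 -0.4461 -0.6232]
right_2 (array([ 0.6037,  0.1015,  0.0053, -0.0122]), np.float64(0.00036360975143725615), 4441)
wall outer fit [0.0037 0.576 ] inner [0.0118 0.5792] 12
[0.604  0.124  0.1437] [0.0817 0.1022 1.7104 0.0003 1.3315 1.6666]
[[[-0.77,0.2,-0.35],[-0.81,0.2,0.08],0],[[-0.76,0.22,-0.34],[-0.82,0.19,0.08],0],[[-0.75,0.26,-0.34],[-0.81,0.2,0.08],0],[[-0.74,0.29,-0.33],[-0.81,0.19,0.08],0],[[-0.74,0.31,-0.32],[-0.81,0.2,0.08],0],[[-0.73,0.34,-0.32],[-0.82,0.19,0.09],0],[[-0.72,0.37,-0.3],[-0.81,0.2,0.08],0],[[-0.72,0.4,-0.28],[-0.81,0.19,0.08],0],[[-0.7,0.42,-0.27],[-0.82,0.2,0.08],0],[[-0.7,0.44,-0.25],[-0.81,0.19,0.08],0],[[-0.69,0.46,-0.23],[-0.81,0.2,0.08],0]]
11 [0.512  0.3362 0.0898] [0.4427 0.3512 0.019 ]
```

Emit:
{"method": "drive_tool", "body": {"motion": [[[-0.77, 0.2, -0.35], [-0.81, 0.2, 0.08], 0], [[-0.76, 0.22, -0.34], [-0.82, 0.19, 0.08], 0], [[-0.75, 0.26, -0.34], [-0.81, 0.2, 0.08], 0], [[-0.74, 0.29, -0.33], [-0.81, 0.19, 0.08], 0], [[-0.74, 0.31, -0.32], [-0.81, 0.2, 0.08], 0], [[-0.73, 0.34, -0.32], [-0.82, 0.19, 0.09], 0], [[-0.72, 0.37, -0.3], [-0.81, 0.2, 0.08], 0], [[-0.72, 0.4, -0.28], [-0.81, 0.19, 0.08], 0], [[-0.7, 0.42, -0.27], [-0.82, 0.2, 0.08], 0], [[-0.7, 0.44, -0.25], [-0.81, 0.19, 0.08], 0], [[-0.69, 0.46, -0.23], [-0.81, 0.2, 0.08], 0], [[0, 0, 0], [0, 0, 0], 0]]}}

```text
time: 27.5
tool_pos: [0.5101, 0.3367, 0.0862]
tool_rot: [0.238, -0.582, 0.719, -0.297]
contact_force: [0.6, -1.4, -0.3]
gripper_width: 0.5
```

Emit:
{"method": "drive_tool", "body": {"motion": [[[0, 0, 0], [0, 0, 0], 0], [[0, 0, 0], [0, 0, 0], 0]]}}

```text
time: 27.7
tool_pos: [0.5129, 0.3357, 0.0908]
tool_rot: [0.241, -0.58, 0.718, -0.299]
contact_force: [0.5, 0.4, 1.0]
gripper_width: 0.499
```

Run:
```python
from h import *
np.set_printoptions(precision=4,suppress=True)
s,R,p=pose();print(p,s["joint_pos"])
f,C=wristcloud();P=near(C,brass(f["img"]),(.44,.375),.06,.002)
x,e,n=fit(P,LIE,lambda p:sdbr(p,-1),[.429,.3777,-.212],.025);print(x,e,n)
Rb=Rz(x[3])@LIE;Rt=toolR(Rb,A45,-1);g=np.array([*x[:2],.025])+Rb@[.006,-.023,.019]
o1,R1,p1=rows(R,p,Rt,g,0,8);show(o1);print(p1)
for n in("scene0","top0"):
    Cs=cloud(load(n+".npz"));Q=near(Cs,np.ones((400,640),bool),(.67,.34),.1,.035,.075);print("stack",len(Q),Q.min(0),Q.max(0),np.percentile(Q,2,axis=0),Q[Q[:,0].argmin()])
T=np.eye(4);T[:3,:3]=R1;T[:3,3]=p1;print("cam",(T@f["T_tool_cam"])[:3,3],"bodycorner",[(p1+R1@[sx*.0425,-.073,.04]).round(3) for sx in(-1,1)])
```

```text
[0.5129 0.3357 0.0908] [0.2978 0.5614 1.3799 0.3716 1.8934 2.0712]
[ 0.4283  0.379   0.0265 -0.2029] 0.00033844741845385357 5485
[[[-0.01,0.51,-0.0],[-0.0,-0.01,-0.01],0],[[-0.01,0.51,-0.01],[-0.01,-0.01,-0.01],0],[[-0.01,0.51,-0.0],[-0.0,-0.01,-0.01],0],[[-0.01,0.51,-0.01],[-0.01,-0.01,-0.01],0],[[-0.01,0.51,0.0],[0.0,-0.01,-0.01],0],[[-0.01,0.51,-0.0],[-0.0,-0.01,-0.01],0],[[-0.01,0.51,-0.01],[-0.01,-0.01,-0.01],0],[[-0.01,0.51,0.0],[-0.0,-0.0,-0.01],0]]
[0.4424 0.3527 0.0191]
stack 1216 [0.6173 0.2894 0.035 ] [0.7542 0.4094 0.0628] [0.6215 0.2936 0.0354] [0.6173 0.386  0.0588]
stack 1013 [0.617  0.2906 0.035 ] [0.7515 0.4117 0.0645] [0.6193 0.2933 0.0351] [0.617  0.3885 0.0454]
cam [0.5868 0.3237 0.0738] bodycorner [array([0.529, 0.378, 0.042]), array([0.512, 0.295, 0.042])]
```

Emit:
{"method": "drive_tool", "body": {"motion": [[[-0.01, 0.5, 0], [0, -0.01, -0.01], 0], [[-0.01, 0.5, 0], [0, -0.01, -0.01], 0], [[-0.01, 0.5, 0], [0, -0.01, -0.01], 0], [[-0.01, 0.5, 0], [0, -0.01, -0.01], 0], [[-0.01, 0.5, 0], [0, -0.01, -0.01], 0], [[-0.01, 0.5, 0], [0, -0.01, -0.01], 0], [[-0.01, 0.5, 0], [0, -0.01, -0.01], 0], [[-0.01, 0.5, 0], [0, -0.01, -0.01], 0], [[0, 0, 0], [0, 0, 0], 0], [[0, 0, 0], [0, 0, 0], 0]]}}

```text
time: 28.75
tool_pos: [0.4439, 0.3529, 0.0197]
tool_rot: [0.242, -0.584, 0.716, -0.297]
contact_force: [-1.2, -0.8, 0.7]
gripper_width: 0.503
```

Emit:
{"method": "drive_tool", "body": {"motion": [[[0, 0, 0], [0, 0, 0], 1], [[0, 0, 0], [0, 0, 0], 1], [[0, 0, 0], [0, 0, 0], 1], [[0, 0, 0], [0, 0, 0], 1], [[0, 0, 0], [0, 0, 0], 1], [[0, 0, 0], [0, 0, 0], 1]]}}

```text
time: 29.35
tool_pos: [0.4449, 0.353, 0.0205]
tool_rot: [0.243, -0.583, 0.716, -0.297]
contact_force: [2.1, 0.3, 3.9]
gripper_width: 0.082
```

Emit:
{"method": "drive_tool", "body": {"motion": [[[0, -0.2, -0.2], [0, 0, 0], 1], [[0, -0.5, -0.5], [0, 0, 0], 1], [[0, -0.7, -0.7], [0, 0, 0], 1], [[0, -0.7, -0.7], [0, 0, 0], 1], [[0, -0.7, -0.7], [0, 0, 0], 1], [[0, -0.7, -0.7], [0, 0, 0], 1], [[0, -0.3, -0.3], [0, 0, 0], 1], [[0, 0, 0], [0, 0, 0], 1], [[0, 0, 0], [0, 0, 0], 1], [[0, 0, 0], [0, 0, 0], 1]]}}

```text
time: 30.35
tool_pos: [0.4429, 0.3525, 0.1526]
tool_rot: [0.241, -0.584, 0.716, -0.297]
contact_force: [-0.7, -0.5, -1.3]
gripper_width: 0.081
```

Run:
```python
from h import *
np.set_printoptions(precision=4,suppress=True)
(Rb,t),f=inhand(-1,tc=[.006,-.023,.019])
s,R,p=pose();print(p,s["joint_pos"],s["gripper_width"])
Rf,pf=place((.6325,.149),-.012,-.040,-1,gap=.008,tc=[.006,-.023,.019]);print(pf)
up=pf+[0.02,0,.13]
half=R@Ro.from_rotvec([0,-np.pi/2,0]).as_matrix()
o1,R1,p1=rows(R,p,half,(p+up)/2+[0,0,.01],1);o2,R2,p2=rows(R1,p1,Rf,up,1)
show(o1);print();show(o2);print(len(o1),len(o2),p2)
```

```text
inhand n 9209 med 0.0003046295922410139 dt [-0.0017  0.0017 -0.0018] drot(b) deg [-0.23  0.38  0.  ]
[0.443  0.3525 0.1526] [0.3522 0.3787 1.5148 0.4075 1.9253 2.1328] 0.07891780147979935
[0.6078 0.2123 0.023 ]
[[[0.11,-0.17,0.14],[-0.0,-0.95,-0.0],1],[[0.11,-0.17,0.13],[-0.0,-0.94,-0.0],1],[[0.13,-0.17,0.12],[0.0,-0.95,-0.0],1],[[0.14,-0.17,0.11],[-0.0,-0.95,-0.0],1],[[0.14,-0.17,0.1],[-0.0,-0.95,-0.0],1],[[0.16,-0.18,0.09],[-0.0,-0.94,-0.0],1],[[0.16,-0.17,0.07],[0.0,-0.95,-0.0],1],[[0.16,-0.17,0.06],[0.0,-0.95,-0.0],1],[[0.17,-0.17,0.05],[-0.0,-0.95,-0.0],1],[[0.17,-0.17,0.03],[-0.0,-0.94,-0.0],1],[[0.18,-0.17,0.02],[-0.0,-0.95,-0.0],1],[[0.17,-0.17,0.0],[-0.0,-0.95,-0.0],1]]
[[[0.18,-0.17,-0.01],[-0.0,-0.95,-0.0],1],[[0.17,-0.17,-0.03],[-0.0,-0.94,-0.0],1],[[0.17,-0.17,-0.04],[-0.0,-0.95,-0.0],1],[[0.17,-0.17,-0.05],[-0.0,-0.95,-0.0],1],[[0.16,-0.18,-0.07],[-0.0,-0.95,-0.0],1],[[0.16,-0.17,-0.08],[-0.0,-0.94,-0.0],1],[[0.15,-0.17,-0.1],[-0.0,-0.95,-0.0],1]]

[[[0.15,-0.13,-0.1],[-0.06,-0.93,0.06],1],[[0.15,-0.13,-0.1],[-0.06,-0.93,0.06],1],[[0.13,-0.12,-0.12],[-0.06,-0.93,0.05],1],[[0.13,-0.13,-0.14],[-0.05,-0.93,0.06],1],[[0.11,-0.13,-0.14],[-0.06,-0.93,0.06],1],[[0.1,-0.13,-0.15],[-0.06,-0.93,0.06],1],[[0.09,-0.12,-0.16],[-0.06,-0.93,0.06],1],[[0.07,-0.13,-0.16],[-0.06,-0.93,0.05],1],[[0.06,-0.13,-0.17],[-0.06,-0.93,0.06],1],[[0.04,-0.12,-0.18],[-0.06,-0.93,0.06],1],[[0.03,-0.13,-0.18],[-0.06,-0.93,0.06],1],[[0.01,-0.12,-0.19],[-0.05,-0.93,0.05],1]]
[[[0.0,-0.13,-0.18],[-0.06,-0.93,0.06],1],[[-0.01,-0.12,-0.18],[-0.06,-0.93,0.06],1],[[-0.04,-0.12,-0.19],[-0.06,-0.92,0.06],1],[[-0.05,-0.12,-0.18],[-0.06,-0.93,0.06],1],[[-0.06,-0.12,-0.17],[-0.06,-0.93,0.05],1],[[-0.08,-0.12,-0.17],[-0.06,-0.93,0.06],1],[[-0.09,-0.11,-0.17],[-0.05,-0.93,0.06],1],[[-0.11,-0.12,-0.15],[-0.06,-0.93,0.06],1],[[-0.12,-0.11,-0.15],[-0.06,-0.93,0.06],1]]
19 21 [0.6277 0.2122 0.153 ]
```

Emit:
{"method": "drive_tool", "body": {"motion": [[[0.11, -0.17, 0.14], [0, -0.95, 0], 1], [[0.11, -0.17, 0.13], [0, -0.94, 0], 1], [[0.13, -0.17, 0.12], [0, -0.95, 0], 1], [[0.14, -0.17, 0.11], [0, -0.95, 0], 1], [[0.14, -0.17, 0.1], [0, -0.95, 0], 1], [[0.16, -0.18, 0.09], [0, -0.94, 0], 1], [[0.16, -0.17, 0.07], [0, -0.95, 0], 1], [[0.16, -0.17, 0.06], [0, -0.95, 0], 1], [[0.17, -0.17, 0.05], [0, -0.95, 0], 1], [[0.17, -0.17, 0.03], [0, -0.94, 0], 1], [[0.18, -0.17, 0.02], [0, -0.95, 0], 1], [[0.17, -0.17, 0], [0, -0.95, 0], 1]]}}

```text
time: 31.6
tool_pos: [0.5018, 0.3083, 0.1594]
tool_rot: [-0.554, 0.655, -0.514, -0.018]
contact_force: [0.0, 0.1, -1.7]
gripper_width: 0.083
```

Emit:
{"method": "drive_tool", "body": {"motion": [[[0.18, -0.17, -0.01], [0, -0.95, 0], 1], [[0.17, -0.17, -0.03], [0, -0.94, 0], 1], [[0.17, -0.17, -0.04], [0, -0.95, 0], 1], [[0.17, -0.17, -0.05], [0, -0.95, 0], 1], [[0.16, -0.18, -0.07], [0, -0.95, 0], 1], [[0.16, -0.17, -0.08], [0, -0.94, 0], 1], [[0.15, -0.17, -0.1], [0, -0.95, 0], 1]]}}

```text
time: 32.3
tool_pos: [0.536, 0.2823, 0.1631]
tool_rot: [0.678, -0.622, 0.334, 0.204]
contact_force: [0.4, 0.6, -2.3]
gripper_width: 0.078
```

Emit:
{"method": "drive_tool", "body": {"motion": [[[0.15, -0.13, -0.1], [-0.06, -0.93, 0.06], 1], [[0.15, -0.13, -0.1], [-0.06, -0.93, 0.06], 1], [[0.13, -0.12, -0.12], [-0.06, -0.93, 0.05], 1], [[0.13, -0.13, -0.14], [-0.05, -0.93, 0.06], 1], [[0.11, -0.13, -0.14], [-0.06, -0.93, 0.06], 1], [[0.1, -0.13, -0.15], [-0.06, -0.93, 0.06], 1], [[0.09, -0.12, -0.16], [-0.06, -0.93, 0.06], 1], [[0.07, -0.13, -0.16], [-0.06, -0.93, 0.05], 1], [[0.06, -0.13, -0.17], [-0.06, -0.93, 0.06], 1], [[0.04, -0.12, -0.18], [-0.06, -0.93, 0.06], 1], [[0.03, -0.13, -0.18], [-0.06, -0.93, 0.06], 1], [[0.01, -0.12, -0.19], [-0.05, -0.93, 0.05], 1]]}}

```text
time: 33.5
tool_pos: [0.5887, 0.2423, 0.1574]
tool_rot: [0.73, -0.464, -0.01, 0.501]
contact_force: [0.3, -0.2, -1.3]
gripper_width: 0.084
```

Emit:
{"method": "drive_tool", "body": {"motion": [[[0, -0.13, -0.18], [-0.06, -0.93, 0.06], 1], [[-0.01, -0.12, -0.18], [-0.06, -0.93, 0.06], 1], [[-0.04, -0.12, -0.19], [-0.06, -0.92, 0.06], 1], [[-0.05, -0.12, -0.18], [-0.06, -0.93, 0.06], 1], [[-0.06, -0.12, -0.17], [-0.06, -0.93, 0.05], 1], [[-0.08, -0.12, -0.17], [-0.06, -0.93, 0.06], 1], [[-0.09, -0.11, -0.17], [-0.05, -0.93, 0.06], 1], [[-0.11, -0.12, -0.15], [-0.06, -0.93, 0.06], 1], [[-0.12, -0.11, -0.15], [-0.06, -0.93, 0.06], 1], [[0, 0, 0], [0, 0, 0], 1], [[0, 0, 0], [0, 0, 0], 1], [[0, 0, 0], [0, 0, 0], 1]]}}

```text
time: 34.7
tool_pos: [0.6282, 0.2127, 0.1544]
tool_rot: [0.657, -0.273, -0.269, 0.649]
contact_force: [0.2, 0.1, -0.9]
gripper_width: 0.08
```

```bash
python3 - <<'E'
from h import *
np.set_printoptions(precision=4,suppress=True)
s,R,p=pose();print(p,s["joint_pos"])
(Rb,t),f=inhand(-1,tc=[.006,-.023,.019])
Rw=R@Rb;o=p+R@t;print("bracket",o,"zdir",Rw[:,2],"yaw",np.arctan2(-Rw[1,0],-Rw[0,0]))
print("toolaxes",R)
E
python3 chkb.py pics/w10.png
```

```text
[0.6282 0.2127 0.1544] [ 0.162   0.6861  1.0858  0.1465  2.1411 -1.3671]
inhand n 8956 med 0.00029965398963873076 dt [0.0002 0.0017 0.001 ] drot(b) deg [-0.25  0.31 -0.13]
bracket [0.632  0.1898 0.1349] zdir [-0.0069 -0.0044  1.    ] yaw -0.014863632593767488
toolaxes [[ 0.0127 -0.7061 -0.708 ]
 [ 0.9999  0.009   0.0088]
 [ 0.0002 -0.7081  0.7061]]
[0.6282 0.2127 0.1546] [ 0.1973  0.6603 -0.8903]
right_2 (array([ 0.6043,  0.1024,  0.005 , -0.0117]), np.float64(0.0003378438064180096), 2889)
```

Emit:
{"method": "drive_tool", "body": {"motion": [[[0, 0.5, -0.36], [0.08, 0, 0], 1], [[0, 0.5, -0.36], [0, 0, 0], 1], [[0, 0.5, -0.36], [0, 0, 0], 1], [[0, 0.5, -0.36], [0, 0, 0], 1], [[0, 0.5, -0.36], [0, 0, 0], 1], [[0, 0.5, -0.36], [0, 0, 0], 1], [[0, 0.5, -0.36], [0, 0, 0], 1], [[0, 0.22, -0.17], [0, 0, 0], 1], [[0, 0.22, -0.17], [0, 0, 0], 1], [[0, 0.22, -0.17], [0, 0, 0], 1], [[0, 0, 0], [0, 0, 0], 1], [[0, 0, 0], [0, 0, 0], 1]]}}

```text
time: 36.0
tool_pos: [0.6084, 0.2129, 0.0283]
tool_rot: [0.658, -0.271, -0.268, 0.65]
contact_force: [0.7, -0.0, -1.7]
gripper_width: 0.082
```

```bash
python3 chkb.py pics/w11.png;python3 - <<'E'
from h import *
np.set_printoptions(precision=4,suppress=True)
s,R,p=pose();(Rb,t),f=inhand(-1,tc=[.006,-.023,.019]);Rw=R@Rb;print(p+R@t,Rw[:,2],np.arctan2(-Rw[1,0],-Rw[0,0]))
E
```

```text
[0.6084 0.2129 0.0283] [ 0.7435 -0.0333 -1.7304]
right_2 (array([ 0.6042,  0.1023,  0.0051, -0.012 ]), np.float64(0.00029976294976716625), 14024)
right_1 (array([ 0.6121,  0.1903,  0.0088, -0.0122]), np.float64(0.00029983810282369766), 8905)
wall outer fit [0.0121 0.5758] inner [0.0102 0.58  ] 6
inhand n 8889 med 0.00030315447278950886 dt [0.0003 0.0018 0.001 ] drot(b) deg [-0.22  0.27  0.01]
[0.6123 0.1902 0.009 ] [-0.0015 -0.0048  1.    ] -0.011793249248787246
```

View pics/w11.png

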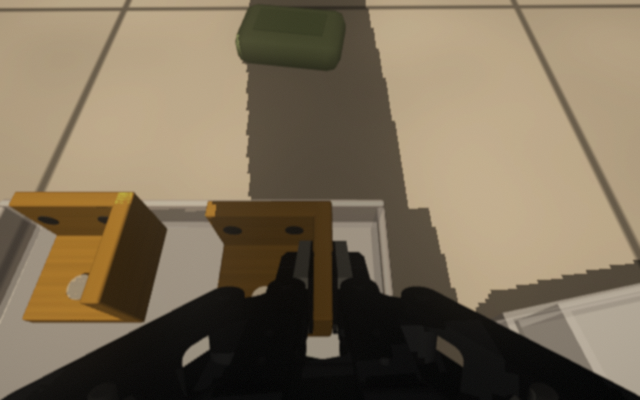

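Emit:
{"method": "drive_tool", "body": {"motion": [[[0, 0.05, -0.05], [0, 0, 0], 1], [[0, 0.04, -0.04], [0, 0, 0], 1], [[0, 0.05, 0.05], [0, 0, 0], 1], [[0, 0.05, 0.05], [0, 0, 0], 1], [[0, 0.04, 0.04], [0, 0, 0], 1], [[0, 0.03, 0.03], [0, 0, 0], 1], [[0, 0, 0], [0, 0, 0], 1], [[0, 0, 0], [0, 0, 0], 1], [[0, 0, 0], [0, 0, 0], 1]]}}

```text
time: 37.0
tool_pos: [0.6022, 0.2129, 0.0248]
tool_rot: [0.658, -0.271, -0.268, 0.65]
contact_force: [-0.9, 0.3, -1.4]
gripper_width: 0.083
```

```bash
python3 chkb.py pics/w12.png
```

```text
[0.6022 0.2129 0.0248] [-0.9267  0.2835 -1.4475]
right_2 (array([ 0.6042,  0.1022,  0.0051, -0.0115]), np.float64(0.00029877627060554465), 15151)
right_1 (array([ 0.6058,  0.1904,  0.0053, -0.0119]), np.float64(0.0003007078213192113), 8940)
wall outer fit [0.0113 0.5777] inner [0.0093 0.5812] 7
```

Emit:
{"method": "drive_tool", "body": {"motion": [[[0, 0.02, 0.02], [0, 0, 0], 1], [[0, 0.01, -0.01], [0, 0, 0], 1], [[0, 0, 0], [0, 0, 0], 1], [[0, 0, 0], [0, 0, 0], 1]]}}

```text
time: 37.45
tool_pos: [0.6017, 0.2129, 0.0247]
tool_rot: [0.658, -0.271, -0.268, 0.65]
contact_force: [1.6, 0.0, -0.9]
gripper_width: 0.083
```

Emit:
{"method": "drive_tool", "body": {"motion": [[[0, 0.01, 0.01], [0, 0, 0], 1], [[0, 0, 0], [0, 0, 0], 1], [[0, 0, 0], [0, 0, 0], 1]]}}

```text
time: 37.75
tool_pos: [0.6015, 0.2129, 0.0247]
tool_rot: [0.658, -0.271, -0.268, 0.65]
contact_force: [2.9, 0.5, 0.6]
gripper_width: 0.085
```

```bash
python3 chkb.py pics/w13.png
```

```text
[0.6015 0.2129 0.0247] [2.9177 0.5068 0.6215]
right_2 (array([ 0.6042,  0.1022,  0.0051, -0.0105]), np.float64(0.0002954194122211785), 15172)
right_1 (array([ 0.6052,  0.1915,  0.0052, -0.0113]), np.float64(0.00029570131490330373), 8949)
wall outer fit [0.0356 0.5769] inner [0.0242 0.5809] 8
```

Contact with the wall is felt (about 2.9 N), so I release, retract and check.

Emit:
{"method": "drive_tool", "body": {"motion": [[[0, 0, 0], [0, 0, 0], 0.6], [[0, 0, 0], [0, 0, 0], 0.6], [[0, 0, 0], [0, 0, 0], 0.6], [[0, -0.1, 0], [0, 0, 0], 0.6], [[0, -0.3, 0], [0, 0, 0], 0.6], [[0, -0.6, 0], [0, 0, 0], 0.6], [[0, -0.9, 0], [0, 0, 0], 0.6], [[0, -0.9, 0], [0, 0, 0], 0.6], [[0, -0.9, 0], [0, 0, 0], 0.6], [[0, -0.9, 0], [0, 0, 0], 0.6], [[0, 0, 0], [0, 0, 0], 0.6], [[0, 0, 0], [0, 0, 0], 0.6]]}}

```text
time: 39.0
tool_pos: [0.683, 0.2119, 0.1056]
tool_rot: [0.658, -0.271, -0.268, 0.65]
contact_force: [-0.3, -0.5, -0.2]
gripper_width: 0.195
```

```bash
python3 chkb.py pics/w14.png
```

```text
[0.683  0.2119 0.1056] [-0.3487 -0.4792 -0.2251]
right_2 (array([ 0.6043,  0.1023,  0.005 , -0.0115]), np.float64(0.0003041896560144891), 4629)
right_1 (array([ 0.6053,  0.1915,  0.0051, -0.0117]), np.float64(0.00033636500161422344), 4862)
wall outer fit [0.0078 0.5762] inner [0.0014 0.5816] 7
```

Emit:
{"method": "drive_tool", "body": {"motion": [[[0, -0.8, -0.8], [0, 0, 0], 0.6], [[0, -0.8, -0.8], [0, 0, 0], 0.6], [[0, -0.8, -0.8], [0, 0, 0], 0.6], [[0, -0.5, -0.5], [0, 0, 0], 0.6], [[0, 0, 0], [0, 0, 0], 0.6], [[0, 0, 0], [0, 0, 0], 0.6]]}}

```text
time: 39.65
tool_pos: [0.7842, 0.2108, 0.1027]
tool_rot: [0.658, -0.269, -0.267, 0.65]
contact_force: [0.2, 0.3, -0.1]
gripper_width: 0.203
```

Run:
```python
from h import *
from plant import manip
np.set_printoptions(precision=4,suppress=True)
a=load("scene0.npz");b=manip.grab_frame("scene");C0,C1=cloud(a),cloud(b)
for n,c in(("b",(.632,.147)),("a",(.63,-.134))):
    for f,C in((a,C0),(b,C1)):
        m=~(cv2.dilate(brass(f["img"]).astype('uint8'),np.ones((5,5)))>0)
        P=near(C,m,c,.115,.006,.034);print("tray",n,fit(P,STAND,sdtray,[*c,-.03],0)[:2])
m=brass(b["img"])
for n,c,s,yw in(("left_1",(.607,-.08),1,-.065),("left_2",(.601,-.17),1,-.065),("right_2",(.604,.102),-1,-.012),("right_1",(.605,.191),-1,-.012)):
    P=near(C1,m,c,.04,.006,.06);print(n,fit(P,STAND,lambda p:sdbr(p,s),[*c,yw],.004))
cv2.imwrite("pics/end.png",b["img"])
print(manip.state()["time"])
```

```text
tray b (array([ 0.6329,  0.1471,  0.0001, -0.0084]), np.float64(0.0004596775404290786))
tray b (array([ 0.6325,  0.1471,  0.0002, -0.0101]), np.float64(0.0004374221299132692))
tray a (array([ 0.6306, -0.136 ,  0.0004, -0.064 ]), np.float64(0.0005437843697724577))
tray a (array([ 0.6306, -0.1356,  0.0002, -0.0665]), np.float64(0.0006271107446418206))
left_1 (array([ 0.607, -0.08 ,  0.004, -0.065]), np.float64(nan), 0)
left_2 (array([ 0.6012, -0.1727,  0.0034, -0.0466]), np.float64(0.0007429977380822475), 262)
right_2 (array([ 0.6043,  0.0996,  0.0032, -0.0087]), np.float64(0.000668745589878483), 494)
right_1 (array([ 0.6056,  0.1885,  0.0033, -0.0125]), np.float64(0.0005320649108504147), 567)
39.7
  return _methods._mean(a, axis=axis, dtype=dtype,
  ret = ret.dtype.type(ret / rcount)
```

View pics/end.png

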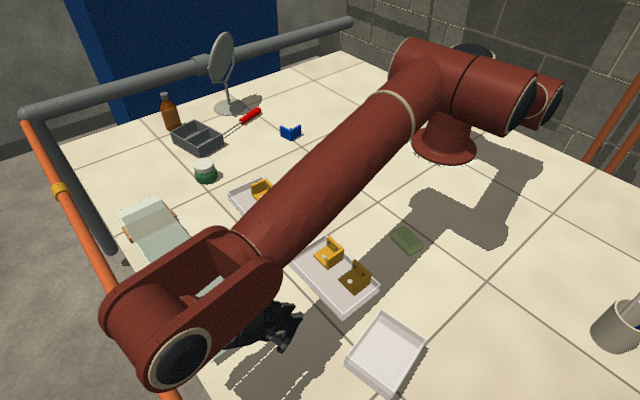

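The last retreat went outward (+x) rather than up, because I had the tool z sign wrong. No force was felt. I now raise the arm and check the shelf and roller.

Emit:
{"method": "drive_tool", "body": {"motion": [[[0, -0.3, 0.3], [0, 0, 0], 0.6], [[0, -0.6, 0.6], [0, 0, 0], 0.6], [[0, -0.6, 0.6], [0, 0, 0], 0.6], [[0, -0.6, 0.6], [0, 0, 0], 0.6], [[0, -0.5, 0.6], [0, 0, 0], 0.6], [[0, 0, 0.8], [0, 0, 0], 0.6], [[0, 0, 0.8], [0, 0, 0], 0.6], [[0, 0, 0.8], [0, 0, 0], 0.6], [[0, 0, 0.6], [0, 0, 0], 0.6], [[0, 0, 0], [0, 0, 0], 0.6], [[0, 0, 0], [0, 0, 0], 0.6]]}}

```text
time: 40.8
tool_pos: [0.7314, 0.2113, 0.2534]
tool_rot: [0.658, -0.271, -0.269, 0.649]
contact_force: [0.1, -0.1, 0.4]
gripper_width: 0.201
```

Run:
```python
from h import *
from plant import manip
np.set_printoptions(precision=4,suppress=True)
print(pose()[2],manip.state()["contact_force"])
C0s={}
for cam in("top","scene"):
    a=load(cam+"0.npz");b=manip.grab_frame(cam);C0,C1=cloud(a),cloud(b)
    for n,c,r in(("roller",(.769,.02),.05),("shelf",(.86,-.03),.3),("jar",(.683,-.35),.05),("soap",(.415,.19),.06),("stack",(.68,.345),.1),("tweezers",(.395,-.2),.07)):
        o=[]
        for C,f in((C0,a),(C1,b)):
            P=near(C,np.ones((400,640),bool),c,r,.005 if n!="shelf" else .01,.08);P=P[P[:,0]>.8] if n=="shelf" else P
            o.append((len(P),P.mean(0) if len(P) else None))
        print(cam,n,o)
    m=brass(b["img"])
    for n,c,s,yw in(("left_1",(.607,-.08),1,-.065),("left_2",(.601,-.17),1,-.065),("right_2",(.604,.102),-1,-.012),("right_1",(.605,.191),-1,-.012)):
        P=near(C1,m,c,.04,.006,.06)
        if len(P)>50: print(n,fit(P,STAND,lambda p:sdbr(p,s),[*c,yw],.004))
    cv2.imwrite(f"pics/end2{cam}.png",b["img"])
```

```text
[0.7314 0.2113 0.2534] [ 0.0507 -0.0617  0.3941]
top roller [(292, array([0.7619, 0.0205, 0.0415])), (295, array([0.7621, 0.0206, 0.0413]))]
top shelf [(9778, array([ 0.9124, -0.0739,  0.0317])), (9718, array([ 0.9119, -0.0757,  0.0316]))]
top jar [(659, array([ 0.6749, -0.3434,  0.0441])), (659, array([ 0.6747, -0.3433,  0.0441]))]
top soap [(692, array([0.424 , 0.1905, 0.0229])), (0, None)]
top stack [(2642, array([0.6828, 0.3497, 0.037 ])), (1050, array([0.6807, 0.3839, 0.0391]))]
top tweezers [(91, array([ 0.3933, -0.2041,  0.0074])), (85, array([ 0.392 , -0.2057,  0.0077]))]
left_1 (array([ 0.6068, -0.0796,  0.0041, -0.0468]), np.float64(0.0011023191037920627), 304)
left_2 (array([ 0.5996, -0.1701,  0.0041, -0.0242]), np.float64(0.0010482589000691545), 308)
right_2 (array([0.6048, 0.1013, 0.004 , 0.0309]), np.float64(0.0010068341827750328), 326)
scene roller [(447, array([0.7677, 0.0238, 0.0417])), (188, array([0.7728, 0.0309, 0.0262]))]
scene shelf [(12304, array([ 0.9209, -0.041 ,  0.0326])), (7700, array([0.9427, 0.034 , 0.0383]))]
scene jar [(502, array([ 0.6868, -0.3386,  0.0383])), (0, None)]
scene soap [(563, array([0.4321, 0.1947, 0.0207])), (564, array([0.4321, 0.1947, 0.0207]))]
scene stack [(4158, array([0.6868, 0.3493, 0.037 ])), (4159, array([0.6867, 0.3492, 0.037 ]))]
scene tweezers [(42, array([ 0.3948, -0.2062,  0.0068])), (0, None)]
right_2 (array([ 0.6045,  0.0996,  0.0032, -0.0108]), np.float64(0.0005225294359125568), 391)
right_1 (array([ 0.6056,  0.1884,  0.0032, -0.0123]), np.float64(0.0005660871262043003), 565)
```

View pics/end2top.png

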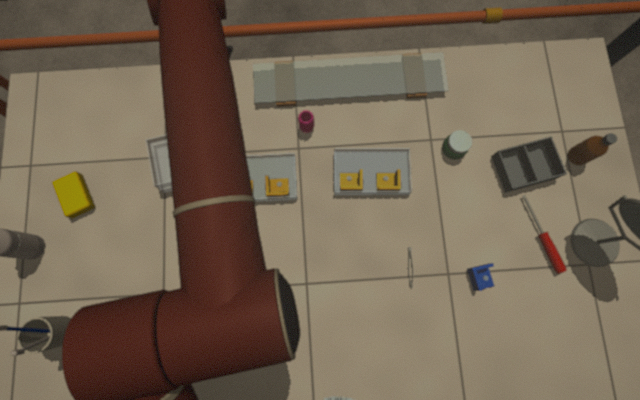

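```bash
python3 -c "
from plant import manip
print(manip.job_done(), manip.state()['time'])"
```

```text
the job is handed in; nothing more can be done
the job is handed in; nothing more can be done
```

All three loose brackets are in their trays, standing on their bases with their backs against the near wall, and the job is handed in at about 41 s of the 72 s limit. left_2 went into tray_a beside left_1. right_2 and right_1 went into tray_b.

**Brackets:** After release, close wrist-camera fits put each back within about 0.5 mm of the wall, or of left_1's back plane in tray_a. Heights matched the tray floor, and angles matched the trays to within about 0.2°.

**Bystanders:** The trays read as moved by no more than about 0.5 mm, which is within the measuring noise. The roller, jar, soap and tray stack read unchanged in at least one camera with a clear view, and the tweezers within noise. The blue look-alike I checked only by eye, and it looked unmoved.

**Checks that failed or disagreed:**
- One wrist-camera fit of tray_b failed, so I measured its walls directly instead.
- The coarser final overhead fits of left_1, left_2 and right_2 were noisier in angle, by up to 0.04 rad.
- In the final frames left_1 and left_2 were hidden from the scene camera, and right_1 from the overhead one.
- On leaving tray_b I had a sign wrong and moved about 0.1 m outward instead of up. Nothing was touched: there was no contact force, and the roller and shelf were unmoved in the overhead view. I then raised the arm clear.

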